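# Unload and rock out a tight vial block

### The arm

A 6-joint arm with a two-finger parallel gripper is mounted at the origin on a cart in front of the work surface, level with it; the furniture and walls round the work are solid. World frame = base frame: x ahead of the robot, y to its left, z up, the work surface at z = 0. Lengths are in m, angles in rad, forces in N, time in s.
With the tool pointing down it reaches from about 0.3 to 0.875 m from the base axis. Payload 4.2 kg.
Tool frame: the origin (TCP) lies midway between the tips of the shut fingers; the grasp point (between the pads) lies 19 mm behind it (robot.grasp_offset is the distance from the TCP to the grasp point, in m); z points along the fingers, y is the direction in which the jaws open and shut (so a half turn about z gives the same grasp; the last joint's range is limited). The gripper opens to 85 mm and grips with 20 to 120 N. Pads are 22 mm wide; open, the fingers measure 114 mm over their backs; the gripper's body (76 mm by 85 mm) begins 54 mm behind the grasp point. The pads swing forward as they close: fully open they stand 13 mm farther back than shut.
Start: joints at [-1.166, 0.32, 1.565, -0, 1.257, -0.02], TCP at [0.237, -0.524, 0.231] pointing down, gripper open.
Joint ranges: [-3.11, 3.11], [-0.84, 2.01], [0.21, 2.61], [-1.34, 4.49], [0.05, 2.63], [-2.56, 2.56]. Speed limits (rad/s): [2.57, 2.57, 3.14, 3.14, 3.14, 3.14].

### API

Orientations are given as a unit quaternion [x, y, z, w].
In Python, from cell import robot gives the robot as it stands.
- The arm moves only by the shell command python3 -m jog 'ROWS' [FORCE]. ROWS is JSON, a list of rows, each an object of numbers: "hand": the opening, from -1 (shut) to 1 (fully open); "x", "y", "z": the shift along the tool's x, y, z each as a share of 150 mm, from -1 to 1; "wx", "wy", "wz": the turn, a rotation vector about the tool's x, y, z each as a share of pi rad, from -1 to 1. In form: [{"hand": .., "x": .., "y": .., "z": .., "wx": .., "wy": .., "wz": ..}, ...]. A call has 1 to 20 rows; each row shifts and turns the pose as measured when the row begins, along the tool's axes as they then stand; what a row does not reach is not made up. A row lasts 1/12 s, in which the tool goes at most 41.7 mm and 7.16 degrees, less where a joint would pass 70% of its speed; a pose out of reach is approached as far as the arm can. A call with a number of a shift or a turn outside -1 to 1 is refused whole. A call with a gripper value outside its range is refused whole. The fingers move at their own pace and stop on an object; FORCE is the grip in N (left out, the last holds). Time passes only in rows, so rows that do not move let the fingers close. It gives the time, the measured TCP pose, the force and the opening at its end, in the units of the state.
- robot.get_obs(): the state, without advancing time (a new reading comes with each control period).
- robot.read_camera(name): name is "scene" or "top" or "wrist"; returns a dict with "img" (400x640x3 uint8, red, green, blue), "fx", "fy", "cx", "cy" (pixels), "world_from_camera" (4x4, takes a point from camera to world coordinates). Camera axes: x right, y down, z forward; pixel columns grow to the right and rows downward; lengths in m; the calibration is good to about 2 mm. A picture is of the moment at which its call begins. There is no depth.
- robot.finish_job(): hands the job in, once; it reports no verdict.
Trained networks look in a picture, given as the dict that the camera call returned (one of the last four; its "shot" number tells which), for a name from the list of things; names that differ only in an ending like _2 or _b are one class to them, and where a whole thing is asked for, a point or a joint stands for the part that bears it (a point fixed in the world has none). Each returns a list of dicts, best first, with "conf" (0 to 1); they miss things now and then, are a little off and sometimes report something else, mostly with a low value. They report only what shows in the picture. A call takes as long as a camera call. They do not tell look-alikes from the thing itself.
- robot.cut_out(target, picture): "pixels" (400x640 bool, what is visible of it) and "pixel" ([column, row] in pixels, amid what is visible of it).
The state is a dict: "clock": time; "joint_positions": joint angles; "dq": joint speeds; "joint_torque": joint torques, N m; "tcp_pos": TCP position; "tcp_rot": TCP orientation; "contact_force": force on the tool from outside, world axes, zero at the start; "moment": the same for the moment, N m; "gripper_width": finger opening in m.
Only numpy, scipy, OpenCV 4.12 (cv2) and the standard library are available. Lean on these libraries where they do the work, as an engineer would, in place of code of your own. Each camera call takes 0.05 s, during which the arm holds its last target.

### The job

Move the two vials that stand in the aluminium vial block into free cells of the divided crate, one per cell, standing upright. Then take the block by its black handle and rock it side to side so that one long side pops up out of its sprung bar while the other is still down, and then the other side, without dragging the heavy carrier up off its base. Finish while holding the block: level, just clear above the bars, not let go or set down; leave the other things alone.

Things in the scene. Friction and masses are not known exactly. Their poses are not given: they have to be found in the camera images.
- station: fixed grey base plate 170 x 190 x 12 mm, origin at the centre of its underside on the worktop; x along the seated block's length, y to its left, z up. On it lies a dark steel carrier, 164 x 184 mm, 2.4 kg, held down only by its weight. Four guide posts at x +-73, y +-83 mm, tops at z 57 mm
- carrier (a joint): height in m of the carrier above its resting place; 0 is down, range 0 to 0.02. Pulling the block straight up with both sides caught takes more than the carrier's weight and lifts it; one side at a time takes about half as much
- vial_block: loose aluminium block 110 (x) x 68 (y) x 34 mm, 0.45 kg, seated between the bars. Origin: centre of its underside; x along its length, y to its left, z up; seated 26 mm above the worktop. Black upright handle plate on its middle, 36 (x) x 14 (y) mm, z 34 to 78 mm. Two round wells 26 mm wide, floor at z 14 mm, at x +-38 mm, y 0
- bead_left (a point): middle of the axis of the round bead, 5 mm radius, along the block's lower left edge: block x 0, y 32, z 5 mm. The bar of that side catches over it. Turning the block about the opposite bead by 0.27 to 0.3 rad brings this bead up past its bar; it then stays resting on top of the bar, 16 mm higher
- bead_right (a point): the same of the bead along the lower right edge: block x 0, y -32, z 5 mm
- vial_a: white sample vial with black cap, 23 mm diameter, 52 mm tall, 30 g, upright in one well of the block (its top 32 mm above the block). Origin: centre of its underside, z up
- vial_b: the same kind of vial, in the block's other well. Origin: centre of its underside, z up
- vial_c: the same kind of vial, already standing in one cell of the crate; to be left there. Origin: centre of its underside, z up
- crate: fixed grey open crate 164 (x) x 44 (y) x 24 mm high with four cells in one row along x; cells 36 x 36 mm, centres at x = -60, -20, 20, 60 mm, y = 0; walls and floor 4 mm thick. Origin: centre of its underside on the worktop
- beaker: small glass beaker 53 x 53 x 69 mm, a bystander. Origin: centre of its underside
- dish: small round lidded dish 57 mm wide, 15 mm high, a bystander. Origin: centre of its underside
- timer: black bench timer 50 x 76 x 24 mm, a bystander. Origin: centre of its underside
- carrier_floor (a point): centre of the carrier's floor on which the block sits, 26 mm above the worktop. The carrier has end guides at station x +-57 to +-65 mm, tops at z 44 mm, and spring housings at y +-59 to +-73 mm, tops at z 52 mm
- bar_left_mid (a point): middle of the axis of the left sprung bar: round, slippery, 14 mm thick, 90 mm long along x, at station y 41 mm, z 39 mm (its top at z 46 mm). It presses inward with 12 N, 1 N more per mm, and can be pushed 9 mm outward
- bar_right_mid (a point): the same of the right sprung bar, at station y -41 mm
Mind the look-alikes: they are no part of the job. Leave any orange or yellow look-alike of the vial_block alone.

How it is judged:
By the outcome, as a careful person would: the job done as asked, in the order asked, and still so for the second after the job is handed in, while the arm keeps its last pose, push and grip.
It also fails if it takes over 67 s, if anything falls off the work surface, if the arm or the gripper's body presses on something with over 40 N, if the wrist force passes 120 N, or if a joint passes its speed limit or range.

## Working session

There is one attempt and no reset: what is moved stays moved. The work goes in short steps, Python scripts to look and compute and a shell command to move; the robot and the scene stay as the last step left them, time stands still between calls to the robot, and variables do not carry over. Pictures are saved under pics/ and viewed, and the job is handed in when it is done.

```bash
ls; mkdir -p pics
python3 - <<'E'
from cell import robot
import cv2
o=robot.get_obs();print(o)
for n in("scene","top"):
    p=robot.read_camera(n);cv2.imwrite(f"pics/{n}0.png",p["img"][:,:,::-1]);print(n,p["fx"],p["fy"],p["cx"],p["cy"],p["world_from_camera"].round(3).tolist() if hasattr(p["world_from_camera"],'round') else p["world_from_camera"])
    for t in("vial_a","vial_block","crate","beaker","dish","timer","carrier","bar_left_mid","bead_left"):
        try: print(t,[(round(d["conf"],2),[int(v) for v in d["pixel"]],int(d["pixels"].sum())) for d in robot.cut_out(t,p)])
        except Exception as e: print(t,e)
E
```

```text
pics
{'clock': 0.0, 'joint_positions': array([-1.16597899e+00,  3.20271986e-01,  1.56568195e+00, -5.72779917e-06,
        1.25738836e+00, -1.99979993e-02]), 'dq': array([-1.51202070e-03, -1.07160635e-03, -5.51379954e-05,  4.30490489e-04,
        5.08528335e-04, -3.95095504e-04]), 'joint_torque': array([-2.98727741e-05, -4.15523350e+01, -2.34164608e+01, -5.38492668e-05,
        8.36723222e-03,  1.95268211e-05]), 'tcp_pos': array([ 0.23679958, -0.52345152,  0.23049256]), 'tcp_rot': array([ 9.77525617e-01,  2.10814852e-01, -1.69960726e-04, -8.58156625e-04]), 'contact_force': array([-0.13816526, -0.02502985,  0.14131342]), 'moment': array([ 0.05896241,  0.00888448, -0.01462034]), 'gripper_width': 0.08546342910570529}
scene 371.3195047084324 371.3195047084324 316.0365819060486 198.47267221875964 [[0.668, -0.356, 0.654, -0.087], [-0.744, -0.31, 0.592, -0.611], [-0.008, -0.882, -0.471, 0.528], [0.0, 0.0, 0.0, 1.0]]
vial_a [(0.66, [357, 256], 199), (0.58, [258, 187], 125), (0.5, [278, 178], 124)]
vial_block [(0.97, [186, 192], 846), (0.95, [270, 248], 1240), (0.58, [268, 191], 704)]
crate [(
[... 340 characters left out ...]
[0.001, -0.988, 0.153, 0.363], [-1.0, 0.001, 0.01, -0.051], [-0.01, -0.153, -0.988, 1.171], [0.0, 0.0, 0.0, 1.0]]
vial_a [(0.62, [242, 191], 136), (0.54, [258, 178], 89), (0.51, [401, 223], 89)]
vial_block [(0.97, [186, 259], 1331), (0.84, [328, 258], 1186), (0.58, [255, 194], 1026), (0.57, [271, 198], 3118), (0.42, [401, 220], 100)]
crate [(0.74, [397, 211], 1075)]
beaker [(0.59, [319, 121], 444)]
dish [(0.9, [447, 183], 372)]
timer [(0.52, [257, 193], 963)]
carrier [(0.63, [271, 194], 3095), (0.32, [399, 222], 96)]
bar_left_mid [(0.72, [241, 191], 118)]
bead_left [(0.91, [189, 260], 1390), (0.85, [328, 257], 1237), (0.72, [317, 123], 430), (0.63, [255, 194], 1101), (0.3, [271, 196], 2968)]
```

View pics/scene0.png

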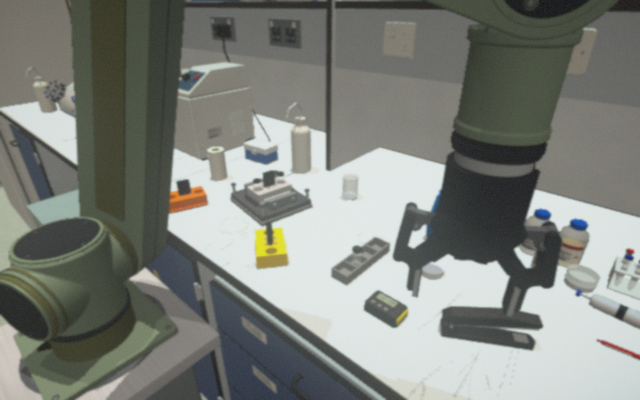

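View pics/top0.png

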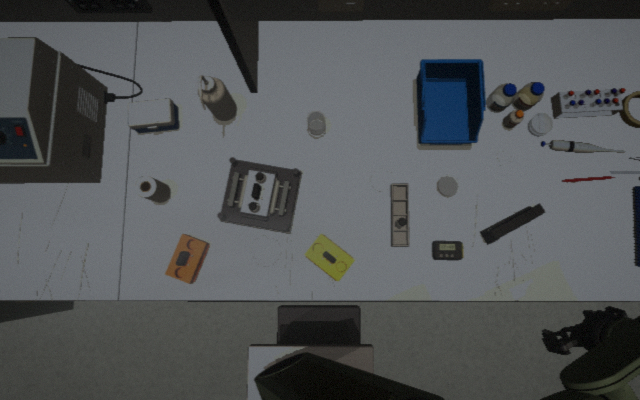

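Run:
```python
import cv2
i=cv2.imread("pics/top0.png");cv2.imwrite("pics/top0z.png",cv2.resize(i[80:290,150:470],None,fx=2.5,fy=2.5,interpolation=cv2.INTER_CUBIC))
i=cv2.imread("pics/scene0.png");cv2.imwrite("pics/scene0z.png",cv2.resize(i[150:340,150:460],None,fx=2.5,fy=2.5,interpolation=cv2.INTER_CUBIC))
```

```text
(no output)
```

View pics/top0z.png

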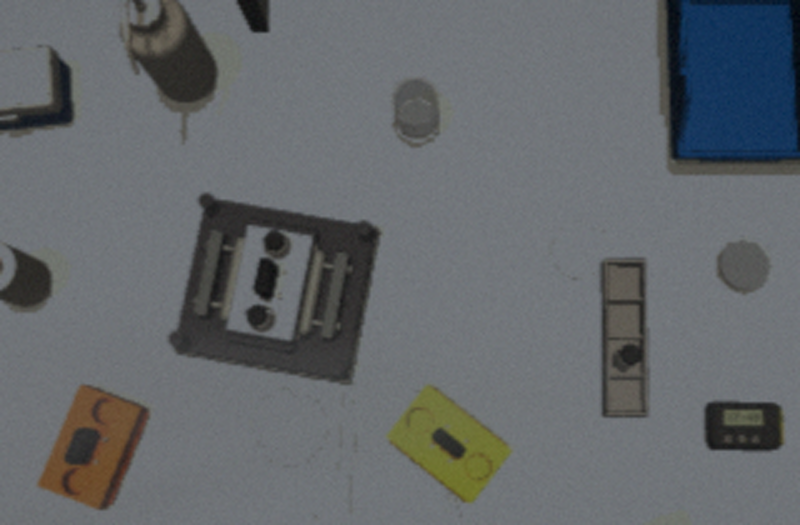

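View pics/scene0z.png

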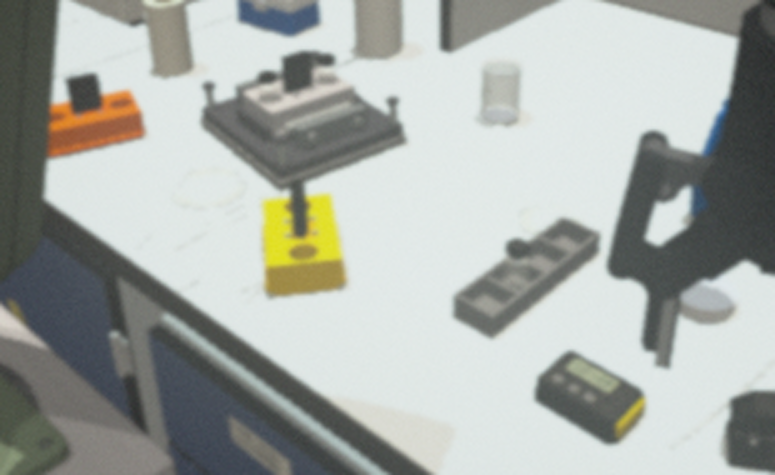

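The block meant is the grey one on the station (top picture, about 255,194). The orange one (186,259) and the yellow one (328,258) are look-alikes with no station. The crate is at (400,215), with vial_c in its third cell from the top (401,223).

```bash
cat > h.py <<'E'
import numpy as np, cv2
from cell import robot
def px2w(p,uv,z):
    T=np.array(p["world_from_camera"]);uv=np.atleast_2d(uv).astype(float)
    d=np.c_[(uv[:,0]-p["cx"])/p["fx"],(uv[:,1]-p["cy"])/p["fy"],np.ones(len(uv))]@T[:3,:3].T
    s=(z-T[2,3])/d[:,2]; return T[:3,3]+d*s[:,None]
def w2px(p,X):
    T=np.array(p["world_from_camera"]);c=(np.atleast_2d(X)-T[:3,3])@T[:3,:3]
    return np.c_[p["fx"]*c[:,0]/c[:,2]+p["cx"],p["fy"]*c[:,1]/c[:,2]+p["cy"]]
def best(t,p,near=None):
    r=robot.cut_out(t,p)
    if near is not None: r=[d for d in r if np.hypot(*(np.array(d["pixel"])-near))<15]
    return r[0] if r else None
def rect(m): 
    ys,xs=np.nonzero(m); return cv2.minAreaRect(np.c_[xs,ys].astype(np.float32))
def save(p,n,box=None,f=1):
    i=p["img"][:,:,::-1]
    if box: i=i[box[1]:box[3],box[0]:box[2]]
    cv2.imwrite(f"pics/{n}.png",cv2.resize(np.ascontiguousarray(i),None,fx=f,fy=f,interpolation=cv2.INTER_CUBIC))
E
python3 - <<'E'
from h import *
p=robot.read_camera("top")
c=np.array([[207,201],[370,231],[179,341],[350,380]])/2.5+[150,80]
print("posts",px2w(p,c,.057).round(4))
cr=np.array([[602,259],[646,259],[602,415],[647,415]])/2.5+[150,80]
w=px2w(p,cr,.024);print("crate",w.round(4),w.mean(0).round(4))
print("vialc",px2w(p,np.array([[631,354]])/2.5+[150,80],.056))
v=np.array([[276,240],[262,315],[266,278]])/2.5+[150,80]
print("vials",px2w(p,v[:2],.092),px2w(p,v[2:],.104))
for t in("carrier","crate","timer","dish","beaker"):
  for d in robot.cut_out(t,p)[:1]:
    b=cv2.boxPoints(rect(d["pixels"]));print(t,d["conf"],px2w(p,b,{"carrier":.02,"crate":.024}.get(t,.02))[:,:2].round(4).tolist())
E
```

```text
posts [[0.6192 0.1986 0.057 ]
 [0.5874 0.0299 0.057 ]
 [0.4742 0.2223 0.057 ]
 [0.4347 0.0485 0.057 ]]
crate [[ 0.5637 -0.2119  0.024 ]
 [ 0.5637 -0.258   0.024 ]
 [ 0.4009 -0.2083  0.024 ]
 [ 0.401  -0.2545  0.024 ]] [ 0.4823 -0.2331  0.024 ]
vialc [[ 0.46092837 -0.23441112  0.056     ]]
vials [[0.5713312  0.12071784 0.092     ]
 [0.496283   0.13278379 0.092     ]] [[0.53122236 0.12773027 0.104     ]]
carrier 0.78 [[0.4709, 0.2378], [0.6357, 0.2129], [0.5994, 0.0252], [0.4364, 0.0539]]
crate 0.82 [[0.5653, -0.2098], [0.5652, -0.2596], [0.401, -0.255], [0.4009, -0.2062]]
timer 0.84 [[0.4139, -0.3153], [0.4139, -0.3976], [0.368, -0.3955], [0.368, -0.3136]]
dish 0.79 [[0.5873, -0.3374], [0.5872, -0.3926], [0.5339, -0.3902], [0.5339, -0.3353]]
beaker 0.67 [[0.759, 0.0181], [0.7742, -0.0334], [0.7064, -0.0521], [0.6915, -0.001]]
```

```bash
python3 -m jog '[{"hand":1,"wz":0.0382},{"hand":1,"wz":0.0382},{"hand":1,"wz":0.0382},{"hand":1,"wz":0.0382},{"hand":1,"wz":0.0382},{"hand":1,"x":0.06,"y":-0.231},{"hand":1,"x":0.06,"y":-0.231},{"hand":1,"x":0.06,"y":-0.231},{"hand":1,"x":0.06,"y":-0.231},{"hand":1,"x":0.06,"y":-0.231},{"hand":1,"x":0.06,"y":-0.231},{"hand":1,"x":0.06,"y":-0.231},{"hand":1,"x":0.06,"y":-0.231},{"hand":1,"x":0.06,"y":-0.231},{"hand":1,"x":0.06,"y":-0.231}]' 30
python3 - <<'E'
from h import *
o=robot.get_obs();print(o["clock"],o["joint_positions"].round(2))
p=robot.read_camera("wrist");save(p,"w1");print(np.array(p["world_from_camera"]).round(3),p["fx"])
E
```

```text
1.3 [-1.17  0.32  1.56  0.    1.26 -0.02]
[[ 0.414 -0.86  -0.298  0.313]
 [-0.91  -0.391 -0.135 -0.489]
 [-0.001  0.327 -0.945  0.374]
 [ 0.     0.     0.     1.   ]] 278.8996490036141validation failed for argument at $[0]...
```

View pics/w1.png

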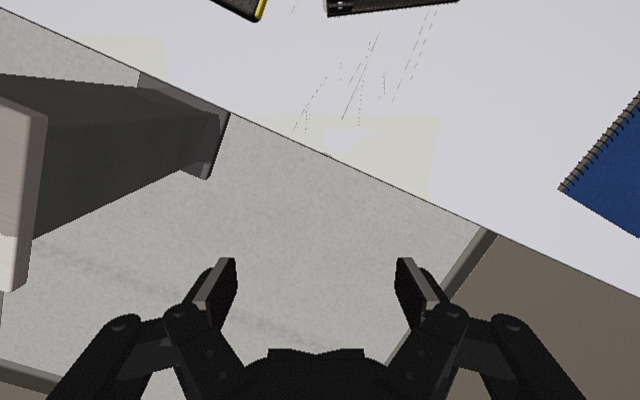

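```bash
python3 -m jog '[{"hand":1,"x":0,"y":0,"z":0,"wx":0,"wy":0,"wz":0.0382},{"hand":1,"x":0,"y":0,"z":0,"wx":0,"wy":0,"wz":0.0382},{"hand":1,"x":0,"y":0,"z":0,"wx":0,"wy":0,"wz":0.0382},{"hand":1,"x":0,"y":0,"z":0,"wx":0,"wy":0,"wz":0.0382},{"hand":1,"x":0,"y":0,"z":0,"wx":0,"wy":0,"wz":0.0382},{"hand":1,"x":0.06,"y":-0.231,"z":0,"wx":0,"wy":0,"wz":0},{"hand":1,"x":0.06,"y":-0.231,"z":0,"wx":0,"wy":0,"wz":0},{"hand":1,"x":0.06,"y":-0.231,"z":0,"wx":0,"wy":0,"wz":0},{"hand":1,"x":0.06,"y":-0.231,"z":0,"wx":0,"wy":0,"wz":0},{"hand":1,"x":0.06,"y":-0.231,"z":0,"wx":0,"wy":0,"wz":0},{"hand":1,"x":0.06,"y":-0.231,"z":0,"wx":0,"wy":0,"wz":0},{"hand":1,"x":0.06,"y":-0.231,"z":0,"wx":0,"wy":0,"wz":0},{"hand":1,"x":0.06,"y":-0.231,"z":0,"wx":0,"wy":0,"wz":0},{"hand":1,"x":0.06,"y":-0.231,"z":0,"wx":0,"wy":0,"wz":0},{"hand":1,"x":0.06,"y":-0.231,"z":0,"wx":0,"wy":0,"wz":0},{"hand":1,"x":0.06,"y":-0.231,"z":0,"wx":0,"wy":0,"wz":0}]' 30
python3 - <<'E'
from h import *
from scipy.spatial.transform import Rotation as R
o=robot.get_obs();print(o["clock"],o["joint_positions"].round(2),R.from_quat(o["tcp_rot"]).as_matrix().round(3))
E
```

```text
clock: 2.68
tcp_pos: [0.416, -0.1634, 0.2302]
tcp_rot: [0.994, -0.108, 0.002, 0.003]
contact_force: [1.4, 0.1, -0.2]
gripper_width: 0.0854
2.6833 [-0.4   0.11  1.84 -0.    1.18  1.39] [[ 0.976 -0.216  0.004]
 [-0.216 -0.976 -0.006]
 [ 0.005  0.005 -1.   ]]
```

```bash
python3 -m jog '[{"hand":1,"x":0.039,"y":-0.229,"z":0,"wx":0,"wy":0,"wz":0},{"hand":1,"x":0.039,"y":-0.229,"z":0,"wx":0,"wy":0,"wz":0},{"hand":1,"x":0.039,"y":-0.229,"z":0,"wx":0,"wy":0,"wz":0},{"hand":1,"x":0.039,"y":-0.229,"z":0,"wx":0,"wy":0,"wz":0},{"hand":1,"x":0.039,"y":-0.229,"z":0,"wx":0,"wy":0,"wz":0},{"hand":1,"x":0.039,"y":-0.229,"z":0,"wx":0,"wy":0,"wz":0},{"hand":1,"x":0.039,"y":-0.229,"z":0,"wx":0,"wy":0,"wz":0},{"hand":1,"x":0.039,"y":-0.229,"z":0,"wx":0,"wy":0,"wz":0},{"hand":1,"x":0.039,"y":-0.229,"z":0,"wx":0,"wy":0,"wz":0},{"hand":1,"x":0,"y":0,"z":0,"wx":0,"wy":0,"wz":0}]'
python3 - <<'E'
from h import *
from scipy.spatial.transform import Rotation as R
p=robot.read_camera("wrist");save(p,"w2")
o=robot.get_obs();print(o["clock"],o["joint_positions"].round(2),R.from_quat(o["tcp_rot"]).as_matrix().round(4).tolist())
np.save("w2.npy",p,allow_pickle=True)
E
```

```text
clock: 3.52
tcp_pos: [0.54, 0.1491, 0.2308]
tcp_rot: [0.994, -0.105, 0.006, 0.001]
contact_force: [1.1, -0.3, -0.1]
gripper_width: 0.0855
3.5667 [ 0.25  0.29  1.61 -0.01  1.23  2.04] [[0.9778, -0.2094, 0.0099], [-0.2094, -0.9778, -0.0066], [0.011, 0.0044, -0.9999]]
```

View pics/w2.png

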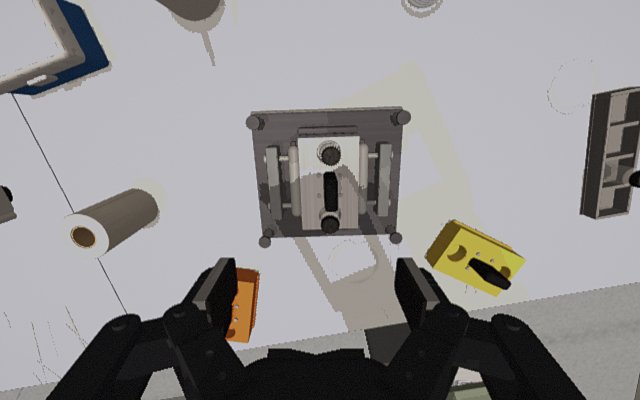

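Run:
```python
from h import *
p=np.load("w2.npy",allow_pickle=True).item()
save(p,"w2z",(235,95,425,255),4.2)
```

```text
(no output)
```

View pics/w2z.png

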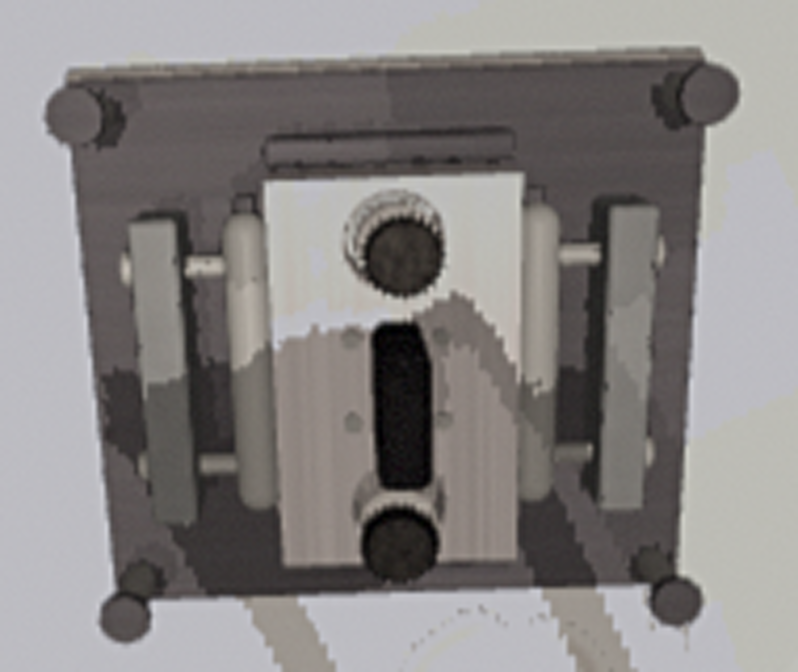

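Run:
```python
from h import *
from scipy.optimize import least_squares
p=np.load("w2.npy",allow_pickle=True).item()
f=lambda a:np.array(a,float)/4.2+[235,95]
uv=f([[75,114],[708,94],[126,618],[675,600],[404,256],[400,545],[262,182],[524,174],[284,566],[516,558]])
m=np.array([[73,83,57],[73,-83,57],[-73,83,57],[-73,-83,57],[38,0,92],[-38,0,92],[55,34,60],[55,-34,60],[-55,34,60],[-55,-34,60]])/1000
def X(q):
    c,s=np.cos(q[2]),np.sin(q[2]);return np.c_[m[:,0]*c-m[:,1]*s+q[0],m[:,0]*s+m[:,1]*c+q[1],m[:,2]]
r=least_squares(lambda q:(w2px(p,X(q))-uv).ravel(),[.53,.127,-.17])
print(r.x.round(4),np.degrees(r.x[2]),(w2px(p,X(r.x))-uv).round(1).tolist())
# top cam check
t=robot.read_camera("top")
c=np.array([[207,201],[370,231],[179,341],[350,380]])/2.5+[150,80]
print((w2px(t,X(r.x))[:6]-np.r_[c,np.array([[276,240],[262,315]])/2.5+[150,80]]).round(1).tolist())
o=robot.get_obs();d=X(r.x)
print(d[4:6],o["tcp_pos"],o["tcp_rot"])
```

```text
[ 0.5342  0.1339 -0.1776] -10.175614000604073 [[-0.5, -0.1], [0.8, -0.3], [-0.7, 0.2], [0.6, 0.8], [-0.9, 0.9], [1.0, 1.2], [0.4, -0.7], [-0.3, -0.7], [-0.3, -0.6], [-0.1, -0.3]]
[[-1.6, -0.6], [-3.6, -1.5], [-2.4, -1.1], [-6.5, -5.2], [-2.6, -0.1], [-3.2, -0.2]]
[[0.57160931 0.12716009 0.092     ]
 [0.49680473 0.14058669 0.092     ]] [0.53789819 0.14482385 0.2307089 ] [ 0.99434532 -0.10602963  0.00482603  0.00343812]
```

Run:
```python
from h import *
p=robot.read_camera("wrist");save(p,"w3z",(235,95,425,255),4.2);save(p,"w3")
np.save("w3.npy",p,allow_pickle=True)
o=robot.get_obs();print(o["tcp_pos"],o["dq"].round(3))
p=robot.read_camera("top");save(p,"top3z",(210,150,320,240),7)
np.save("t3.npy",p,allow_pickle=True)
```

```text
[0.53752916 0.14366557 0.2308233 ] [-0.03  -0.015  0.019 -0.001 -0.001  0.001]
```

View pics/w3z.png

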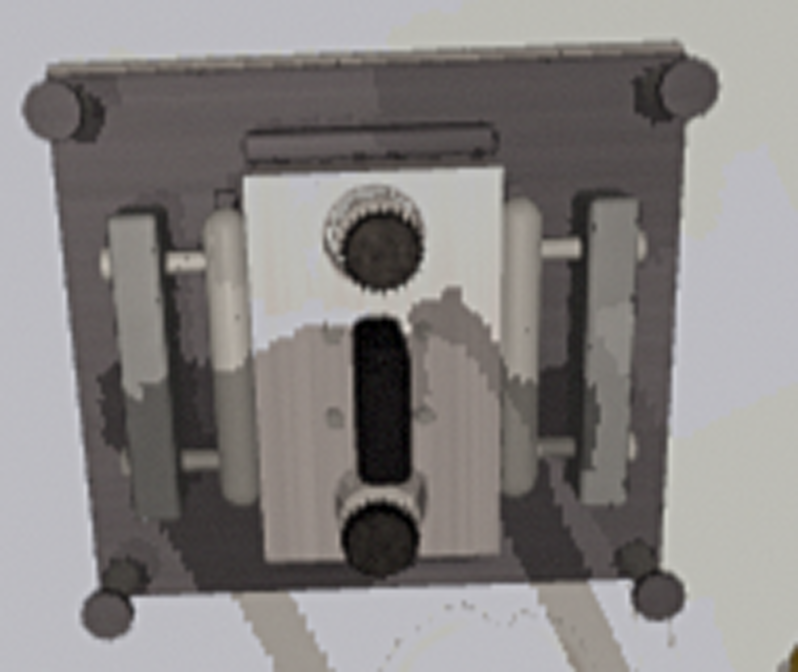

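View pics/top3z.png

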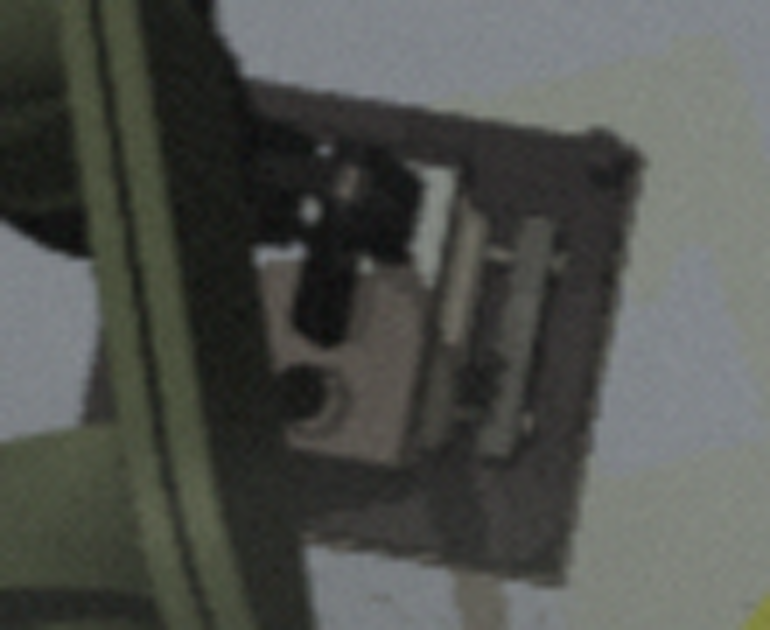

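Run:
```python
from h import *
from scipy.optimize import least_squares
p=np.load("w3.npy",allow_pickle=True).item();t=np.load("t3.npy",allow_pickle=True).item()
f=lambda a:np.array(a,float)/4.2+[235,95]
uv=f([[54,109],[689,88],[107,613],[658,595],[383,250],[380,538],[243,176],[504,168],[266,562],[498,553]])
m=np.array([[73,83,57],[73,-83,57],[-73,83,57],[-73,-83,57],[38,0,92],[-38,0,92],[55,34,60],[55,-34,60],[-55,34,60],[-55,-34,60]])/1000
def X(q,m=m):
    c,s=np.cos(q[2]),np.sin(q[2]);return np.c_[m[:,0]*c-m[:,1]*s+q[0],m[:,0]*s+m[:,1]*c+q[1],m[:,2]]
r=least_squares(lambda q:(w2px(p,X(q))-uv).ravel(),[.53,.127,-.17])
print("wrist",r.x.round(4),np.degrees(r.x[2]),(w2px(p,X(r.x))-uv).round(1).tolist())
c=np.array([[207,201],[370,231],[179,341],[276,240],[262,315]])/2.5+[150,80]
mt=m[[0,1,2,4,5]]
c=np.r_[c,np.array([[402,465],[605,143]])/7+[210,150]];mt=np.r_[mt,m[[9]],m[[1]]]
s=least_squares(lambda q:(w2px(t,X(q,mt))-c).ravel(),[.53,.127,-.17],loss='soft_l1')
print("top",s.x.round(4),(w2px(t,X(s.x,mt))-c).round(1).tolist())
```

```text
wrist [ 0.5343  0.1338 -0.18  ] -10.315334896077498 [[-0.5, -0.4], [0.7, -0.3], [-0.5, 0.4], [0.5, 0.7], [-0.9, 0.9], [1.2, 1.6], [0.1, -0.7], [-0.2, -0.7], [-0.3, -0.8], [-0.0, -0.3]]
top [ 0.5331  0.1277 -0.1716] [[0.6, -0.0], [-1.4, -1.3], [0.1, -0.5], [-0.2, 0.3], [-0.6, 0.2], [0.8, 0.2], [0.2, 0.6]]
```

Run:
```python
from h import *
from scipy.spatial.transform import Rotation as R
p=robot.read_camera("wrist");o=robot.get_obs();M=R.from_quat(o["tcp_rot"]).as_matrix();print(o["clock"],o["tcp_pos"],M.round(3).tolist())
print(p["fx"],p["cx"],p["cy"])
for pt in([0,0,0],[0,.0425,-.013],[0,-.0425,-.013],[.011,.0425,-.013],[.011,-.0425,-.013]):
    print(pt,w2px(p,o["tcp_pos"]+M@pt).round(1))
T=np.array(p["world_from_camera"]);print((M.T@(T[:3,3]-o["tcp_pos"])).round(4),(M.T@T[:3,:3]).round(4).tolist())
i=cv2.cvtColor(p["img"],cv2.COLOR_RGB2BGR)
save(p,"w4z",(180,230,460,400),2.8)
```

```text
3.7667 [0.53738878 0.14261304 0.23114455] [[0.977, -0.214, 0.009], [-0.214, -0.977, -0.008], [0.011, 0.006, -1.0]]
278.8996490036141 315.51069293846007 201.73742405375197
[0, 0, 0] [[316.3 257.2]]
[0, 0.0425, -0.013] [[395.7 269.9]]
[0, -0.0425, -0.013] [[237.  269.5]]
[0.011, 0.0425, -0.013] [[397.7 251.7]]
[0.011, -0.0425, -0.013] [[235.1 251.3]]
[ 0.0834 -0.0005 -0.1422] [[0.0026, -0.9446, -0.3283], [1.0, 0.0027, 0.0], [0.0009, -0.3283, 0.9446]]
```

View pics/w4z.png

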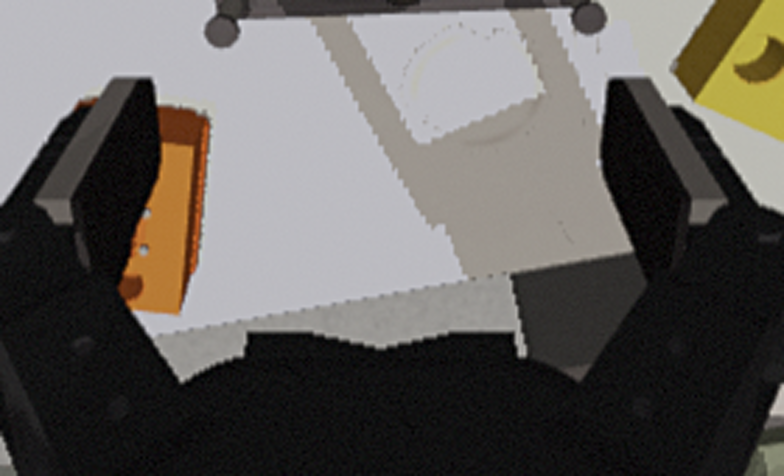

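```bash
python3 -m jog '[{"hand":1,"x":0.061,"y":0.01,"z":0.135,"wx":0,"wy":0,"wz":-0.003},{"hand":1,"x":0.061,"y":0.01,"z":0.135,"wx":0,"wy":0,"wz":-0.003},{"hand":1,"x":0.061,"y":0.01,"z":0.135,"wx":0,"wy":0,"wz":-0.003},{"hand":1,"x":0.061,"y":0.01,"z":0.135,"wx":0,"wy":0,"wz":-0.003},{"hand":1,"x":0,"y":0,"z":0,"wx":0,"wy":0,"wz":0},{"hand":1,"x":0,"y":0,"z":0,"wx":0,"wy":0,"wz":0},{"hand":1,"x":0,"y":0,"z":0,"wx":0,"wy":0,"wz":0}]'
python3 - <<'E'
from h import *
from scipy.spatial.transform import Rotation as R
p=robot.read_camera("wrist");save(p,"w5");np.save("w5.npy",p,allow_pickle=True)
o=robot.get_obs();M=R.from_quat(o["tcp_rot"]).as_matrix();print(o["clock"],o["tcp_pos"],M.round(3).tolist(),o["dq"].round(3))
E
```

```text
clock: 4.35
tcp_pos: [0.5725, 0.1185, 0.1529]
tcp_rot: [0.995, -0.095, 0.007, 0.003]
contact_force: [-1.0, 0.5, 0.2]
gripper_width: 0.0856
4.4 [0.57274134 0.11866272 0.15344985] [[0.982, -0.189, 0.016], [-0.189, -0.982, -0.008], [0.017, 0.005, -1.0]] [ 0.012 -0.007 -0.012  0.    -0.008 -0.002]
```

View pics/w5.png

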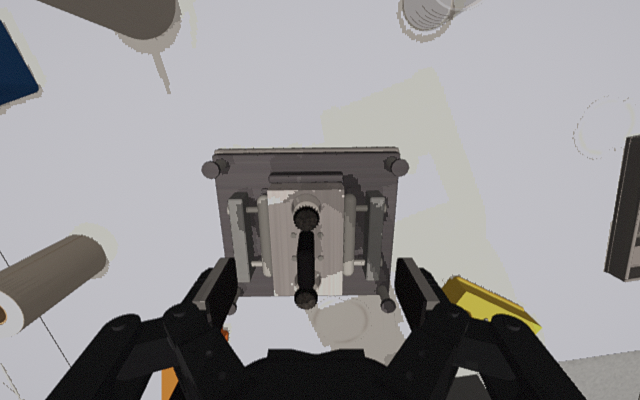

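```bash
cat >> h.py <<'E'
from scipy.spatial.transform import Rotation as R
def des(yaw,roll=0):  # tool x along station x (yaw), tool z down; roll about station x
    return R.from_euler('z',yaw)*R.from_euler('x',roll)*R.from_euler('x',np.pi)
def go(pos,yaw,roll=0):
    o=robot.get_obs();r=R.from_quat(o["tcp_rot"]);d=r.inv().apply(np.array(pos)-o["tcp_pos"])
    w=(r.inv()*des(yaw,roll)).as_rotvec()
    print("t",round(o["clock"],2),"tcp",o["tcp_pos"].round(4),"F",o["contact_force"].round(1),"w",round(o["gripper_width"],4),"| shares xyz",(d/.15).round(4),"w",(w/np.pi).round(4))
E
python3 - <<'E'
from h import *
p=np.load("w5.npy",allow_pickle=True).item();save(p,"w5z",(195,135,425,325),3.4)
E
```

```text
(no output)
```

View pics/w5z.png

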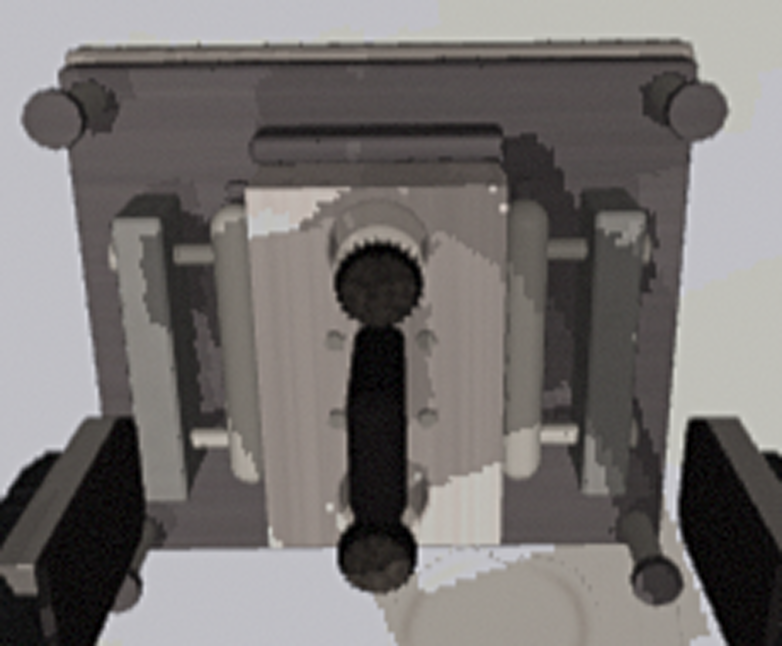

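```bash
cat >> h.py <<'E'
from scipy.optimize import least_squares
MODEL=np.array([[73,83,57],[73,-83,57],[-73,83,57],[-73,-83,57],[38,0,92],[-38,0,92],[55,34,60],[55,-34,60],[-55,34,60],[-55,-34,60]])/1000
def X(q,m=MODEL):
    c,s=np.cos(q[2]),np.sin(q[2]);return np.c_[m[:,0]*c-m[:,1]*s+q[0],m[:,0]*s+m[:,1]*c+q[1],m[:,2]]
E
python3 - <<'E'
from h import *
p=np.load("w5.npy",allow_pickle=True).item()
uv=np.array([[54,118],[697,110],[125,588],[658,580],[378,284],[376,556],[247,186],[506,186],[268,546],[500,546]])/3.4+[195,135]
for idx in(range(10),[0,1,2,3],[4,5],[6,7,8,9]):
    idx=list(idx);m=MODEL[idx]
    r=least_squares(lambda q:(w2px(p,X(q,m))-uv[idx]).ravel(),[.53,.127,-.17])
    print(r.x.round(4),(w2px(p,X(r.x,m))-uv[idx]).round(1).tolist(),X(r.x,MODEL[4:6]).round(4).tolist())
E
```

```text
[ 0.5348  0.1333 -0.1757] [[-0.8, -0.6], [1.0, -0.7], [-3.2, 0.5], [0.7, 0.8], [-0.9, 1.9], [1.7, 2.6], [-0.4, -0.4], [0.7, -1.4], [0.7, -0.6], [0.3, -1.5]] [[0.5722, 0.1267, 0.092], [0.4974, 0.14, 0.092]]
[ 0.5345  0.1329 -0.171 ] [[-0.5, 0.2], [1.2, -0.9], [-2.3, 1.0], [1.5, 0.7]] [[0.5719, 0.1264, 0.092], [0.497, 0.1393, 0.092]]
[ 0.5369  0.1333 -0.2057] [[0.0, -0.5], [-0.0, 0.6]] [[0.5741, 0.1256, 0.092], [0.4997, 0.1411, 0.092]]
[ 0.5339  0.1339 -0.1818] [[-0.4, 0.5], [0.7, -0.1], [0.1, 0.1], [-0.4, -0.5]] [[0.5713, 0.127, 0.092], [0.4965, 0.1408, 0.092]]
```

Run:
```python
from h import *
go([.5725,.1263,.100],-.177)
```

```text
t 4.4 tcp [0.5727 0.1187 0.1534] F [-0.7 -0.  -0.2] w 0.0854 | shares xyz [-0.0171 -0.0513  0.3559] w [ 0.0015 -0.0053 -0.0041]
```

```bash
python3 -m jog '[{"hand":1,"x":-0.006,"y":-0.017,"z":0.12,"wx":0.0005,"wy":-0.0018,"wz":-0.0014},{"hand":1,"x":-0.006,"y":-0.017,"z":0.12,"wx":0.0005,"wy":-0.0018,"wz":-0.0014},{"hand":1,"x":-0.006,"y":-0.017,"z":0.12,"wx":0.0005,"wy":-0.0018,"wz":-0.0014},{"hand":1,"x":0,"y":0,"z":0,"wx":0,"wy":0,"wz":0},{"hand":1,"x":0,"y":0,"z":0,"wx":0,"wy":0,"wz":0}]'
python3 - <<'E'
from h import *
go([.5725,.1263,.064],-.177)
E
```

```text
clock: 4.82
tcp_pos: [0.5749, 0.1272, 0.1072]
tcp_rot: [0.996, -0.089, 0.007, -0.002]
contact_force: [0.7, 0.6, 0.9]
gripper_width: 0.0855
t 4.82 tcp [0.5749 0.1272 0.1072] F [0.7 0.6 0.9] w 0.0855 | shares xyz [-0.0185  0.0103  0.2875] w [-0.0019 -0.0043 -0.0002]
```

```bash
python3 -m jog '[{"hand":1,"x":-0.006,"y":0.003,"z":0.1,"wx":-0.0005,"wy":-0.002,"wz":0},{"hand":1,"x":-0.006,"y":0.003,"z":0.1,"wx":-0.0005,"wy":-0.002,"wz":0},{"hand":1,"x":-0.006,"y":0.003,"z":0.08,"wx":-0.0005,"wy":-0.002,"wz":0},{"hand":1,"x":0,"y":0,"z":0,"wx":0,"wy":-0.001,"wz":0},{"hand":1,"x":0,"y":0,"z":0,"wx":0,"wy":0,"wz":0}]'
python3 - <<'E'
from h import *
p=robot.read_camera("wrist");save(p,"w6")
go([.5725,.1263,.064],-.177)
E
```

```text
clock: 5.23
tcp_pos: [0.575, 0.127, 0.068]
tcp_rot: [0.996, -0.089, 0.0, -0.002]
contact_force: [0.9, -0.2, 1.1]
gripper_width: 0.0856
t 5.28 tcp [0.5748 0.127  0.068 ] F [-0.4  0.6 -0.1] w 0.0855 | shares xyz [-0.014   0.0073  0.0264] w [-0.0014  0.0003 -0.0001]
```

View pics/w6.png

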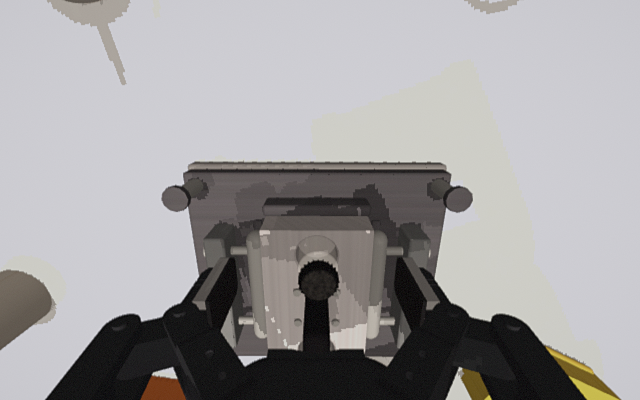

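```bash
python3 - <<'E'
from h import *
p=robot.read_camera("wrist");print(px2w(p,[[318,281]],.092))
go([.573,.127,.064],-.177)
E
python3 -m jog '[{"hand":1,"x":-0.014,"y":0,"z":0.028,"wx":-0.001,"wy":0,"wz":0},{"hand":1,"x":0,"y":0,"z":0,"wx":0,"wy":0,"wz":0}]'
```

```text
[[0.57519137 0.12564552 0.092     ]]
t 5.33 tcp [0.5749 0.127  0.0683] F [ 0.1  0.3 -0.6] w 0.0854 | shares xyz [-0.0128  0.0026  0.0286] w [-0.0015  0.     -0.0001]
clock: 5.5
tcp_pos: [0.5735, 0.1275, 0.0649]
tcp_rot: [0.996, -0.089, 0.001, -0.001]
contact_force: [0.4, -0.7, -0.2]
gripper_width: 0.0854
```

```bash
python3 -m jog '[{"hand":-1,"x":0,"y":0,"z":0,"wx":0,"wy":0,"wz":0},{"hand":-1,"x":0,"y":0,"z":0,"wx":0,"wy":0,"wz":0},{"hand":-1,"x":0,"y":0,"z":0,"wx":0,"wy":0,"wz":0},{"hand":-1,"x":0,"y":0,"z":0,"wx":0,"wy":0,"wz":0},{"hand":-1,"x":0,"y":0,"z":0,"wx":0,"wy":0,"wz":0},{"hand":-1,"x":0,"y":0,"z":0,"wx":0,"wy":0,"wz":0},{"hand":-1,"x":0,"y":0,"z":0,"wx":0,"wy":0,"wz":0},{"hand":-1,"x":0,"y":0,"z":0,"wx":0,"wy":0,"wz":0}]' 30
```

```text
clock: 6.17
tcp_pos: [0.5742, 0.1278, 0.0663]
tcp_rot: [0.996, -0.089, 0.002, -0.001]
contact_force: [0.5, 0.0, -0.5]
gripper_width: 0.0209
```

```bash
python3 -m jog '[{"hand":-1,"x":0,"y":0,"z":-0.05,"wx":0,"wy":0,"wz":0},{"hand":-1,"x":0,"y":0,"z":-0.15,"wx":0,"wy":0,"wz":0},{"hand":-1,"x":0,"y":0,"z":-0.2,"wx":0,"wy":0,"wz":0},{"hand":-1,"x":0,"y":0,"z":-0.15,"wx":0,"wy":0,"wz":0},{"hand":-1,"x":0,"y":0,"z":0,"wx":0,"wy":0,"wz":0}]'
python3 - <<'E'
from h import *
p=robot.read_camera("wrist");save(p,"w7")
o=robot.get_obs();print(o["tcp_pos"],o["gripper_width"],o["contact_force"])
E
```

```text
clock: 6.58
tcp_pos: [0.5728, 0.1274, 0.1516]
tcp_rot: [0.996, -0.089, 0.0, -0.001]
contact_force: [0.1, -0.5, 0.2]
gripper_width: 0.0211
[0.57202617 0.12726839 0.14984055] 0.021546336314338877 [ 0.61187647  0.01058615 -0.23403131]
```

View pics/w7.png

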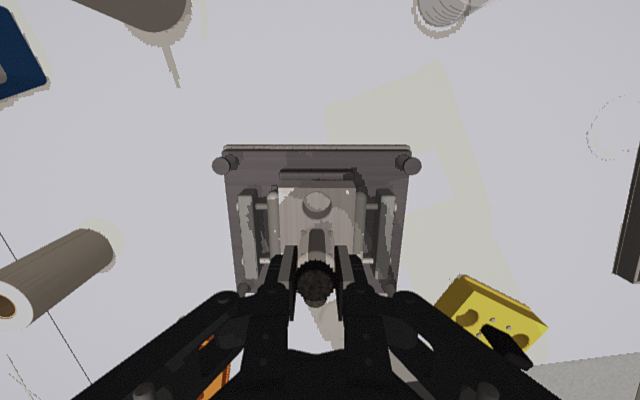

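Run:
```python
from h import *
go([.540,-.225,.15],-.02)
```

```text
t 6.63 tcp [0.572  0.1273 0.1498] F [ 0.6  0.  -0.2] w 0.0215 | shares xyz [ 0.2045  2.3493 -0.0027] w [-0.0002  0.0006 -0.0501]
```

```bash
python3 -m jog '[{"hand":-1,"x":0.01,"y":0.12,"z":0,"wx":0,"wy":0,"wz":0},{"hand":-1,"x":0.018,"y":0.21,"z":0,"wx":0,"wy":0,"wz":0},{"hand":-1,"x":0.02,"y":0.23,"z":0,"wx":0,"wy":0,"wz":0},{"hand":-1,"x":0.02,"y":0.23,"z":0,"wx":0,"wy":0,"wz":0},{"hand":-1,"x":0.02,"y":0.23,"z":0,"wx":0,"wy":0,"wz":0},{"hand":-1,"x":0.02,"y":0.23,"z":0,"wx":0,"wy":0,"wz":0},{"hand":-1,"x":0.02,"y":0.23,"z":0,"wx":0,"wy":0,"wz":0},{"hand":-1,"x":0.02,"y":0.23,"z":0,"wx":0,"wy":0,"wz":-0.012},{"hand":-1,"x":0.02,"y":0.23,"z":0,"wx":0,"wy":0,"wz":-0.012},{"hand":-1,"x":0.02,"y":0.2,"z":0,"wx":0,"wy":0,"wz":-0.012},{"hand":-1,"x":0.01,"y":0.1,"z":0,"wx":0,"wy":0,"wz":-0.012},{"hand":-1,"x":0,"y":0,"z":0,"wx":0,"wy":0,"wz":0},{"hand":-1,"x":0,"y":0,"z":0,"wx":0,"wy":0,"wz":0},{"hand":-1,"x":0,"y":0,"z":0,"wx":0,"wy":0,"wz":0}]'
python3 - <<'E'
from h import *
p=robot.read_camera("wrist");save(p,"w8");np.save("w8.npy",p,allow_pickle=True)
o=robot.get_obs();print(o["dq"].round(3))
go([.540,-.225,.15],-.02)
E
```

```text
clock: 7.8
tcp_pos: [0.5384, -0.2208, 0.1355]
tcp_rot: [1.0, -0.009, -0.012, -0.004]
contact_force: [-0.8, 0.6, -0.6]
gripper_width: 0.0212
[ 0.014 -0.008 -0.002  0.002  0.003 -0.006]
t 7.85 tcp [ 0.5384 -0.2203  0.1355] F [ 0.5  0.1 -0.7] w 0.0209 | shares xyz [ 0.009   0.0302 -0.0973] w [-0.0025  0.0075  0.0011]
```

View pics/w8.png

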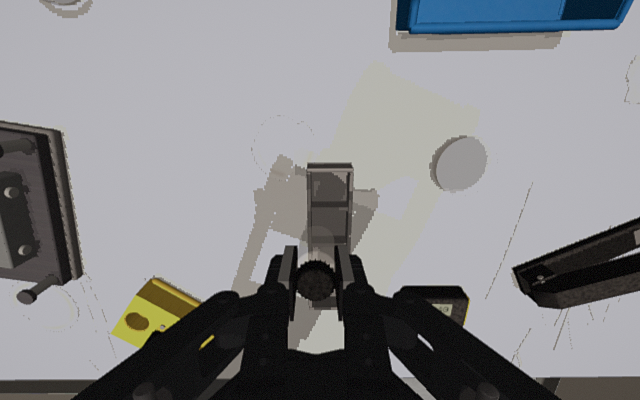

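Run:
```python
from h import *
p=np.load("w8.npy",allow_pickle=True).item();save(p,"w8z",(270,150,390,260),6)
```

View pics/w8z.png

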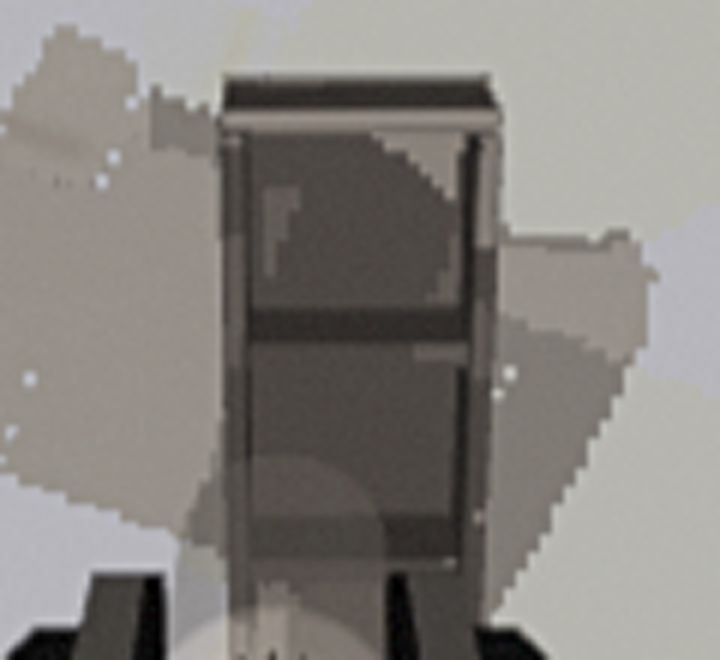

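Run:
```python
from h import *
p=np.load("w8.npy",allow_pickle=True).item()
uv=np.array([[220,112],[500,112],[228,600],[488,600],[250,345],[470,345]])/6+[270,150]
w=px2w(p,uv,.024);print(w.round(4))
a=(w[0]+w[1])/2;b=(w[2]+w[3])/2;d=a-b;yaw=np.arctan2(d[1],d[0]);print("yaw",yaw,"width",np.linalg.norm(w[0]-w[1]))
u=np.array([np.cos(yaw),np.sin(yaw)])
for x in(60,20,-60):print(x,a[:2]-u*(82-x)/1000)
```

```text
[[ 0.5639 -0.2117  0.024 ]
 [ 0.5633 -0.2547  0.024 ]
 [ 0.4782 -0.2108  0.024 ]
 [ 0.4778 -0.2554  0.024 ]
 [ 0.5253 -0.2155  0.024 ]
 [ 0.5249 -0.2511  0.024 ]]
yaw -0.0014865738526375232 width 0.04303110689027094
60 [ 0.54163013 -0.23319939]
20 [ 0.50163017 -0.23313993]
-60 [ 0.42163026 -0.233021  ]
```

Run:
```python
from h import *
go([.5413,-.2332,.065],-.01)
```

```text
t 7.85 tcp [ 0.5384 -0.2203  0.1355] F [ 0.5  0.1 -0.7] w 0.0209 | shares xyz [0.032  0.0892 0.4685] w [-0.0025  0.0075 -0.0021]
```

```bash
python3 -m jog '[{"hand":-1,"x":0.008,"y":0.022,"z":0.1,"wx":-0.0008,"wy":0.002,"wz":-0.0005},{"hand":-1,"x":0.008,"y":0.022,"z":0.12,"wx":-0.0008,"wy":0.002,"wz":-0.0005},{"hand":-1,"x":0.008,"y":0.022,"z":0.12,"wx":-0.0008,"wy":0.002,"wz":-0.0005},{"hand":-1,"x":0.008,"y":0.022,"z":0.1,"wx":-0.0008,"wy":0.002,"wz":-0.0005},{"hand":-1,"x":0,"y":0,"z":0,"wx":0,"wy":0,"wz":0},{"hand":-1,"x":0,"y":0,"z":0,"wx":0,"wy":0,"wz":0}]'
python3 - <<'E'
from h import *
go([.5413,-.2332,.031],-.01)
E
```

```text
clock: 8.35
tcp_pos: [0.5436, -0.2252, 0.068]
tcp_rot: [1.0, -0.001, 0.002, 0.0]
contact_force: [0.9, 0.7, 1.2]
gripper_width: 0.0214
t 8.35 tcp [ 0.5436 -0.2252  0.068 ] F [0.9 0.7 1.2] w 0.0214 | shares xyz [-0.0161  0.0534  0.2469] w [ 0.0002 -0.0012  0.0024]
```

```bash
python3 -m jog '[{"hand":-1,"x":-0.008,"y":0.03,"z":0,"wx":0,"wy":0,"wz":0},{"hand":-1,"x":-0.008,"y":0.025,"z":0,"wx":0,"wy":0,"wz":0},{"hand":-1,"x":0,"y":0,"z":0,"wx":0,"wy":0,"wz":0},{"hand":-1,"x":0,"y":0,"z":0,"wx":0,"wy":0,"wz":0}]'
python3 - <<'E'
from h import *
go([.5413,-.2332,.031],-.01)
E
```

```text
clock: 8.68
tcp_pos: [0.5426, -0.2324, 0.071]
tcp_rot: [1.0, 0.0, 0.003, 0.001]
contact_force: [0.1, 1.0, -1.0]
gripper_width: 0.0211
t 8.68 tcp [ 0.5426 -0.2324  0.071 ] F [ 0.1  1.  -1. ] w 0.0211 | shares xyz [-0.0107  0.0049  0.2668] w [ 0.0006 -0.0022  0.0033]
```

```bash
python3 -m jog '[{"hand":-1,"x":-0.005,"y":0.002,"z":0.09,"wx":0,"wy":-0.001,"wz":0},{"hand":-1,"x":-0.005,"y":0.002,"z":0.08,"wx":0,"wy":-0.001,"wz":0},{"hand":-1,"x":0,"y":0,"z":0.06,"wx":0,"wy":0,"wz":0},{"hand":-1,"x":0,"y":0,"z":0.02,"wx":0,"wy":0,"wz":0},{"hand":-1,"x":0,"y":0,"z":0,"wx":0,"wy":0,"wz":0}]'
python3 - <<'E'
from h import *
go([.5413,-.2332,.0305],-.01)
E
```

```text
clock: 9.1
tcp_pos: [0.5431, -0.2342, 0.0344]
tcp_rot: [1.0, -0.0, 0.003, 0.002]
contact_force: [0.4, -0.2, -0.6]
gripper_width: 0.021
t 9.1 tcp [ 0.5431 -0.2342  0.0344] F [ 0.4 -0.2 -0.6] w 0.021 | shares xyz [-0.0121 -0.0071  0.0261] w [ 0.0014 -0.002   0.003 ]
```

```bash
python3 -m jog '[{"hand":-1,"x":-0.004,"y":-0.002,"z":0.022,"wx":0.001,"wy":-0.002,"wz":0},{"hand":-1,"x":0,"y":0,"z":0.01,"wx":0,"wy":0,"wz":0},{"hand":-1,"x":0,"y":0,"z":0.006,"wx":0,"wy":0,"wz":0}]'
python3 - <<'E'
from h import *
go([.5413,-.2332,.0305],-.01)
E
```

```text
clock: 9.35
tcp_pos: [0.5434, -0.2341, 0.03]
tcp_rot: [1.0, -0.001, 0.001, 0.001]
contact_force: [-1.5, 0.4, 8.9]
gripper_width: 0.021
t 9.35 tcp [ 0.5434 -0.2341  0.03  ] F [-1.5  0.4  8.9] w 0.021 | shares xyz [-0.0143 -0.0062 -0.0033] w [ 0.0004 -0.0004  0.0028]
```

```bash
python3 -m jog '[{"hand":0.2,"x":0,"y":0,"z":0,"wx":0,"wy":0,"wz":0},{"hand":0.2,"x":0,"y":0,"z":0,"wx":0,"wy":0,"wz":0},{"hand":0.2,"x":0,"y":0,"z":0,"wx":0,"wy":0,"wz":0},{"hand":0.2,"x":0,"y":0,"z":0,"wx":0,"wy":0,"wz":0},{"hand":0.2,"x":0,"y":0,"z":-0.06,"wx":0,"wy":0,"wz":0},{"hand":0.2,"x":0,"y":0,"z":-0.15,"wx":0,"wy":0,"wz":0},{"hand":1,"x":0,"y":0,"z":-0.25,"wx":0,"wy":0,"wz":0},{"hand":1,"x":0,"y":0,"z":-0.25,"wx":0,"wy":0,"wz":0},{"hand":1,"x":0,"y":0,"z":-0.05,"wx":0,"wy":0,"wz":0}]'
python3 - <<'E'
from h import *
p=robot.read_camera("wrist");save(p,"w9")
q=X([.535,.1333,-.177],np.array([[-.038,0,.15]]))[0];print(q)
go(q,-.177)
E
```

```text
clock: 10.1
tcp_pos: [0.5418, -0.2333, 0.1472]
tcp_rot: [1.0, -0.001, -0.003, -0.001]
contact_force: [0.6, -0.7, 1.2]
gripper_width: 0.0841
[0.4975937  0.13999094 0.15      ]
t 10.15 tcp [ 0.5416 -0.2332  0.1466] F [ 1.1 -0.5  0.7] w 0.0854 | shares xyz [-0.2963 -2.4879 -0.0153] w [-0.0005  0.002   0.056 ]
```

View pics/w9.png

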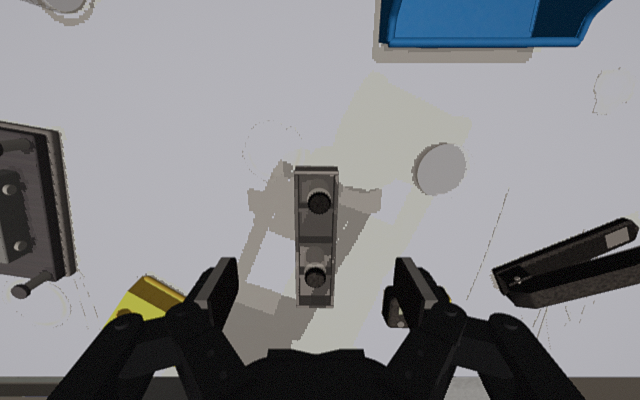

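```bash
python3 -m jog '[{"hand":1,"x":-0.015,"y":-0.12,"z":0,"wx":0,"wy":0,"wz":0},{"hand":1,"x":-0.028,"y":-0.22,"z":0,"wx":0,"wy":0,"wz":0},{"hand":1,"x":-0.03,"y":-0.24,"z":0,"wx":0,"wy":0,"wz":0},{"hand":1,"x":-0.03,"y":-0.24,"z":0,"wx":0,"wy":0,"wz":0},{"hand":1,"x":-0.03,"y":-0.24,"z":0,"wx":0,"wy":0,"wz":0},{"hand":1,"x":-0.03,"y":-0.24,"z":0,"wx":0,"wy":0,"wz":0},{"hand":1,"x":-0.03,"y":-0.24,"z":0,"wx":0,"wy":0,"wz":0},{"hand":1,"x":-0.03,"y":-0.24,"z":0,"wx":0,"wy":0,"wz":0},{"hand":1,"x":-0.03,"y":-0.24,"z":0,"wx":0,"wy":0,"wz":0.014},{"hand":1,"x":-0.03,"y":-0.24,"z":0,"wx":0,"wy":0,"wz":0.014},{"hand":1,"x":-0.02,"y":-0.15,"z":0,"wx":0,"wy":0,"wz":0.014},{"hand":1,"x":0,"y":-0.07,"z":0,"wx":0,"wy":0,"wz":0.014},{"hand":1,"x":0,"y":0,"z":0,"wx":0,"wy":0,"wz":0},{"hand":1,"x":0,"y":0,"z":0,"wx":0,"wy":0,"wz":0}]'
python3 - <<'E'
from h import *
q=X([.535,.1333,-.177],np.array([[-.038,0,.1]]))[0];print(q)
go(q,-.177)
E
```

```text
clock: 11.32
tcp_pos: [0.4931, 0.1532, 0.1373]
tcp_rot: [0.996, -0.094, -0.01, 0.002]
contact_force: [-0.3, 0.7, -0.4]
gripper_width: 0.0857
[0.4975937  0.13999094 0.1       ]
t 11.32 tcp [0.4931 0.1532 0.1373] F [-0.3  0.7 -0.4] w 0.0857 | shares xyz [0.0504 0.0795 0.2482] w [ 0.0018  0.006  -0.0035]
```

```bash
python3 -m jog '[{"hand":1,"x":0.017,"y":0.03,"z":0.08,"wx":0.0006,"wy":0.002,"wz":-0.0012},{"hand":1,"x":0.017,"y":0.03,"z":0.08,"wx":0.0006,"wy":0.002,"wz":-0.0012},{"hand":1,"x":0.015,"y":0.025,"z":0.08,"wx":0.0006,"wy":0.002,"wz":-0.0012},{"hand":1,"x":0,"y":0,"z":0,"wx":0,"wy":0,"wz":0},{"hand":1,"x":0,"y":0,"z":0,"wx":0,"wy":0,"wz":0}]'
python3 - <<'E'
from h import *
p=robot.read_camera("wrist");save(p,"w10")
q=X([.535,.1333,-.177],np.array([[-.038,0,.064]]))[0];print(q)
go(q,-.177)
E
```

```text
clock: 11.73
tcp_pos: [0.4965, 0.134, 0.0986]
tcp_rot: [0.996, -0.087, -0.001, 0.001]
contact_force: [1.0, 0.7, 0.2]
gripper_width: 0.0851
[0.4975937  0.13999094 0.064     ]
t 11.78 tcp [0.4963 0.134  0.0986] F [-0.4  0.   0.1] w 0.0852 | shares xyz [ 0.0022 -0.0417  0.2302] w [0.0009 0.0007 0.0007]
```

View pics/w10.png

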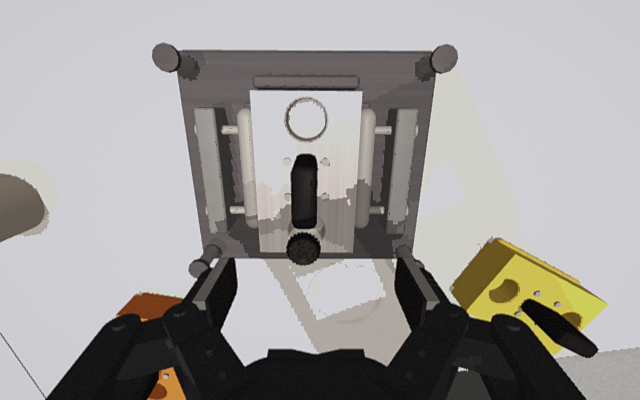

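```bash
python3 -m jog '[{"hand":1,"x":0,"y":-0.022,"z":0.05,"wx":0,"wy":0,"wz":0},{"hand":1,"x":0,"y":-0.018,"z":0.05,"wx":0,"wy":0,"wz":0},{"hand":1,"x":0,"y":0,"z":0,"wx":0,"wy":0,"wz":0},{"hand":1,"x":0,"y":0,"z":0,"wx":0,"wy":0,"wz":0}]'
python3 - <<'E'
from h import *
p=robot.read_camera("wrist");save(p,"w11");np.save("w11.npy",p,allow_pickle=True)
q=X([.535,.1333,-.177],np.array([[-.038,0,.064]]))[0];print(q)
go(q,-.177)
E
```

```text
clock: 12.12
tcp_pos: [0.4986, 0.14, 0.0837]
tcp_rot: [0.996, -0.088, 0.0, 0.001]
contact_force: [-0.4, -0.2, -0.3]
gripper_width: 0.0852
[0.4975937  0.13999094 0.064     ]
t 12.17 tcp [0.4985 0.14   0.0837] F [-0.1  1.2  0.1] w 0.0853 | shares xyz [-0.006   0.0008  0.1312] w [ 0.0005 -0.      0.0004]
```

View pics/w11.png

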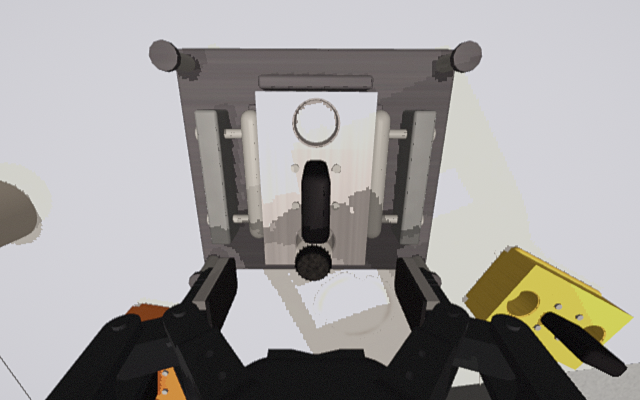

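```bash
python3 - <<'E'
from h import *
p=np.load("w11.npy",allow_pickle=True).item();print(px2w(p,[[313.5,263]],.092))
E
python3 -m jog '[{"hand":1,"x":0,"y":-0.004,"z":0.07,"wx":0,"wy":0,"wz":0},{"hand":1,"x":0,"y":-0.003,"z":0.055,"wx":0,"wy":0,"wz":0},{"hand":1,"x":0,"y":0,"z":0.01,"wx":0,"wy":0,"wz":0},{"hand":1,"x":0,"y":0,"z":0,"wx":0,"wy":0,"wz":0}]'
```

```text
[[0.50005272 0.14098694 0.092     ]]
clock: 12.5
tcp_pos: [0.4996, 0.1418, 0.0635]
tcp_rot: [0.996, -0.087, 0.001, 0.0]
contact_force: [0.2, 0.5, -0.6]
gripper_width: 0.0852
```

```bash
python3 -m jog '[{"hand":-1,"x":0,"y":0,"z":0,"wx":0,"wy":0,"wz":0},{"hand":-1,"x":0,"y":0,"z":0,"wx":0,"wy":0,"wz":0},{"hand":-1,"x":0,"y":0,"z":0,"wx":0,"wy":0,"wz":0},{"hand":-1,"x":0,"y":0,"z":0,"wx":0,"wy":0,"wz":0},{"hand":-1,"x":0,"y":0,"z":0,"wx":0,"wy":0,"wz":0},{"hand":-1,"x":0,"y":0,"z":0,"wx":0,"wy":0,"wz":0},{"hand":-1,"x":0,"y":0,"z":0,"wx":0,"wy":0,"wz":0},{"hand":-1,"x":0,"y":0,"z":-0.05,"wx":0,"wy":0,"wz":0},{"hand":-1,"x":0,"y":0,"z":-0.15,"wx":0,"wy":0,"wz":0},{"hand":-1,"x":0,"y":0,"z":-0.2,"wx":0,"wy":0,"wz":0},{"hand":-1,"x":0,"y":0,"z":-0.15,"wx":0,"wy":0,"wz":0},{"hand":-1,"x":0,"y":0,"z":0,"wx":0,"wy":0,"wz":0}]'
python3 - <<'E'
from h import *
p=robot.read_camera("wrist");save(p,"w12")
go([.501,-.2332,.15],-.01)
E
```

```text
clock: 13.5
tcp_pos: [0.4992, 0.1418, 0.151]
tcp_rot: [0.996, -0.087, 0.0, 0.001]
contact_force: [1.2, -0.1, 0.2]
gripper_width: 0.0215
t 13.55 tcp [0.4984 0.1415 0.1493] F [0.9 0.5 0.4] w 0.0212 | shares xyz [4.5070e-01 2.4573e+00 7.0000e-04] w [ 0.0007  0.0004 -0.0523]
```

View pics/w12.png

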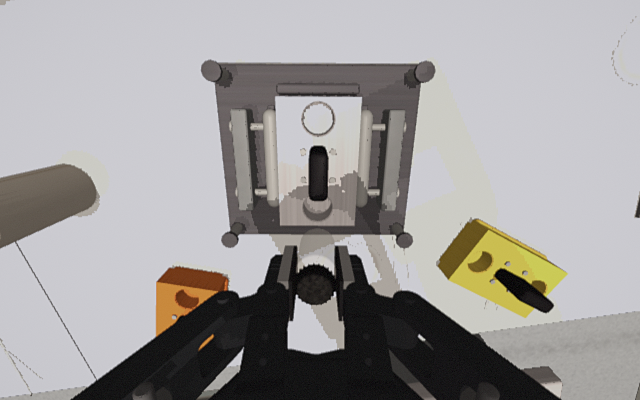

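```bash
python3 -m jog '[{"hand":-1,"x":0.02,"y":0.12,"z":-0.01,"wx":0,"wy":0,"wz":0},{"hand":-1,"x":0.04,"y":0.21,"z":-0.01,"wx":0,"wy":0,"wz":0},{"hand":-1,"x":0.043,"y":0.24,"z":-0.01,"wx":0,"wy":0,"wz":0},{"hand":-1,"x":0.043,"y":0.24,"z":-0.01,"wx":0,"wy":0,"wz":0},{"hand":-1,"x":0.043,"y":0.24,"z":-0.01,"wx":0,"wy":0,"wz":0},{"hand":-1,"x":0.043,"y":0.24,"z":-0.01,"wx":0,"wy":0,"wz":0},{"hand":-1,"x":0.043,"y":0.24,"z":-0.01,"wx":0,"wy":0,"wz":0},{"hand":-1,"x":0.043,"y":0.24,"z":-0.01,"wx":0,"wy":0,"wz":-0.012},{"hand":-1,"x":0.043,"y":0.24,"z":-0.01,"wx":0,"wy":0,"wz":-0.013},{"hand":-1,"x":0.03,"y":0.24,"z":-0.01,"wx":0,"wy":0,"wz":-0.013},{"hand":-1,"x":0.02,"y":0.15,"z":0,"wx":0,"wy":0,"wz":-0.012},{"hand":-1,"x":0,"y":0.02,"z":0,"wx":0,"wy":0,"wz":0},{"hand":-1,"x":0,"y":0,"z":0,"wx":0,"wy":0,"wz":0},{"hand":-1,"x":0,"y":0,"z":0,"wx":0,"wy":0,"wz":0}]'
python3 - <<'E'
from h import *
go([.501,-.2332,.07],-.01)
E
```

```text
clock: 14.72
tcp_pos: [0.4967, -0.2405, 0.1524]
tcp_rot: [1.0, -0.004, -0.011, -0.003]
contact_force: [0.4, 0.5, 0.4]
gripper_width: 0.0216
t 14.72 tcp [ 0.4967 -0.2405  0.1524] F [0.4 0.5 0.4] w 0.0216 | shares xyz [ 0.0403 -0.0458  0.5485] w [-0.0016  0.0068  0.0009]
```

```bash
python3 -m jog '[{"hand":-1,"x":0.012,"y":-0.015,"z":0.1,"wx":-0.0005,"wy":0.0025,"wz":0},{"hand":-1,"x":0.012,"y":-0.015,"z":0.12,"wx":-0.0005,"wy":0.0025,"wz":0},{"hand":-1,"x":0.012,"y":-0.012,"z":0.12,"wx":-0.0005,"wy":0.002,"wz":0},{"hand":-1,"x":0,"y":0,"z":0.06,"wx":0,"wy":0,"wz":0},{"hand":-1,"x":0,"y":0,"z":0,"wx":0,"wy":0,"wz":0},{"hand":-1,"x":0,"y":0,"z":0,"wx":0,"wy":0,"wz":0}]'
python3 - <<'E'
from h import *
p=robot.read_camera("wrist");save(p,"w13")
go([.501,-.2332,.031],-.01)
E
```

```text
clock: 15.22
tcp_pos: [0.5006, -0.225, 0.0895]
tcp_rot: [1.0, -0.001, -0.001, -0.002]
contact_force: [0.5, -0.3, -0.4]
gripper_width: 0.0215
t 15.27 tcp [ 0.5006 -0.2251  0.0897] F [ 0.4  1.1 -0.5] w 0.0212 | shares xyz [0.0034 0.0555 0.3909] w [-0.0013  0.0005  0.0026]
```

View pics/w13.png

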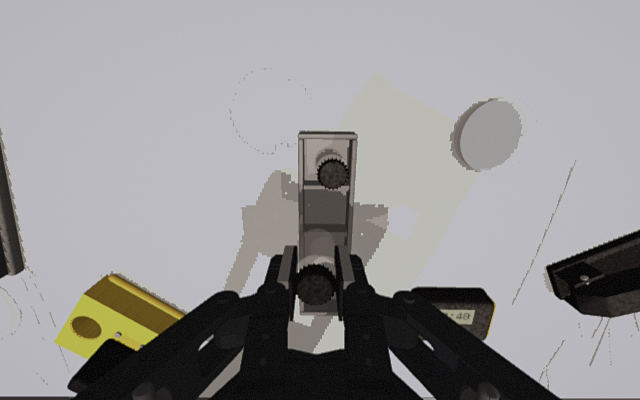

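```bash
python3 -m jog '[{"hand":-1,"x":0.002,"y":0.028,"z":0.06,"wx":-0.0006,"wy":0,"wz":0},{"hand":-1,"x":0.002,"y":0.025,"z":0.06,"wx":-0.0006,"wy":0,"wz":0},{"hand":-1,"x":0,"y":0,"z":0,"wx":0,"wy":0,"wz":0},{"hand":-1,"x":0,"y":0,"z":0,"wx":0,"wy":0,"wz":0}]'
python3 - <<'E'
from h import *
go([.501,-.2332,.031],-.01)
E
```

```text
clock: 15.6
tcp_pos: [0.5031, -0.2342, 0.0726]
tcp_rot: [1.0, -0.001, 0.002, 0.001]
contact_force: [-0.2, -0.3, 0.6]
gripper_width: 0.0214
t 15.6 tcp [ 0.5031 -0.2342  0.0726] F [-0.2 -0.3  0.6] w 0.0214 | shares xyz [-0.015  -0.0072  0.277 ] w [ 0.0008 -0.001   0.0029]
```

```bash
python3 -m jog '[{"hand":-1,"x":-0.01,"y":-0.003,"z":0.09,"wx":0.0005,"wy":-0.001,"wz":0},{"hand":-1,"x":-0.01,"y":-0.003,"z":0.08,"wx":0.0005,"wy":-0.001,"wz":0},{"hand":-1,"x":-0.005,"y":0,"z":0.06,"wx":0,"wy":0,"wz":0},{"hand":-1,"x":0,"y":0,"z":0.02,"wx":0,"wy":0,"wz":0},{"hand":-1,"x":0,"y":0,"z":0.01,"wx":0,"wy":0,"wz":0}]'
python3 - <<'E'
from h import *
go([.501,-.2332,.029],-.01)
E
```

```text
clock: 16.02
tcp_pos: [0.5003, -0.2348, 0.0324]
tcp_rot: [1.0, -0.001, -0.0, 0.0]
contact_force: [0.5, -0.0, 0.5]
gripper_width: 0.0212
t 16.02 tcp [ 0.5003 -0.2348  0.0324] F [ 0.5 -0.   0.5] w 0.0212 | shares xyz [ 0.0046 -0.0105  0.0228] w [0.0002 0.0001 0.0023]
```

```bash
python3 -m jog '[{"hand":-1,"x":0,"y":0,"z":0.02,"wx":0,"wy":0,"wz":0},{"hand":-1,"x":0,"y":0,"z":0.01,"wx":0,"wy":0,"wz":0},{"hand":-1,"x":0,"y":0,"z":0.008,"wx":0,"wy":0,"wz":0}]'
python3 - <<'E'
from h import *
go([.501,-.2332,.029],-.01)
E
```

```text
clock: 16.27
tcp_pos: [0.5007, -0.235, 0.0286]
tcp_rot: [1.0, -0.001, 0.0, 0.0]
contact_force: [-3.9, 1.3, 11.3]
gripper_width: 0.0215
t 16.27 tcp [ 0.5007 -0.235   0.0286] F [-3.9  1.3 11.3] w 0.0215 | shares xyz [ 0.0018 -0.0119 -0.0026] w [ 0.0003 -0.0001  0.0022]
```

```bash
python3 -m jog '[{"hand":0.2,"x":0,"y":0,"z":0,"wx":0,"wy":0,"wz":0},{"hand":0.2,"x":0,"y":0,"z":0,"wx":0,"wy":0,"wz":0},{"hand":0.2,"x":0,"y":0,"z":0,"wx":0,"wy":0,"wz":0},{"hand":0.2,"x":0,"y":0,"z":0,"wx":0,"wy":0,"wz":0},{"hand":0.2,"x":0,"y":0,"z":-0.06,"wx":0,"wy":0,"wz":0},{"hand":0.2,"x":0,"y":0,"z":-0.15,"wx":0,"wy":0,"wz":0},{"hand":1,"x":0,"y":0,"z":-0.25,"wx":0,"wy":0,"wz":0},{"hand":1,"x":0,"y":0,"z":-0.25,"wx":0,"wy":0,"wz":0},{"hand":1,"x":0,"y":0,"z":-0.1,"wx":0,"wy":0,"wz":0}]'
python3 - <<'E'
from h import *
p=robot.read_camera("wrist");save(p,"w14")
go([.536,.1333,.15],-.177)
E
```

```text
clock: 17.02
tcp_pos: [0.4986, -0.2337, 0.1529]
tcp_rot: [1.0, -0.001, -0.004, -0.002]
contact_force: [0.5, -0.1, 0.9]
gripper_width: 0.0844
t 17.07 tcp [ 0.4997 -0.2343  0.1546] F [ 2.3 -0.5  2.5] w 0.085 | shares xyz [ 0.2352 -2.4511  0.0336] w [-0.0004  0.0015  0.0554]
```

View pics/w14.png

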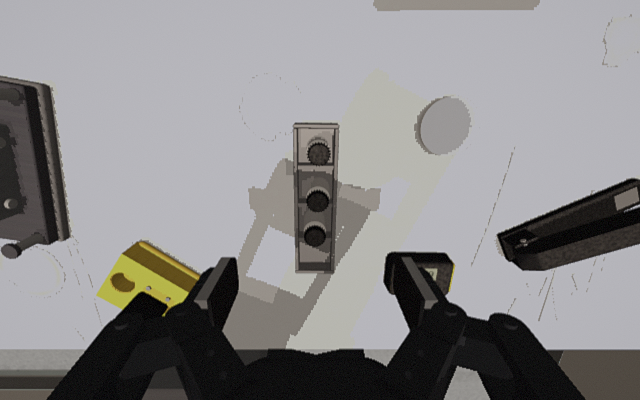

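```bash
python3 -m jog '[{"hand":1,"x":0.01,"y":-0.12,"z":0,"wx":0,"wy":0,"wz":0},{"hand":1,"x":0.022,"y":-0.22,"z":0,"wx":0,"wy":0,"wz":0},{"hand":1,"x":0.023,"y":-0.24,"z":0,"wx":0,"wy":0,"wz":0},{"hand":1,"x":0.023,"y":-0.24,"z":0,"wx":0,"wy":0,"wz":0},{"hand":1,"x":0.023,"y":-0.24,"z":0,"wx":0,"wy":0,"wz":0},{"hand":1,"x":0.023,"y":-0.24,"z":0,"wx":0,"wy":0,"wz":0},{"hand":1,"x":0.023,"y":-0.24,"z":0,"wx":0,"wy":0,"wz":0},{"hand":1,"x":0.023,"y":-0.24,"z":0,"wx":0,"wy":0,"wz":0},{"hand":1,"x":0.01,"y":-0.24,"z":0,"wx":0,"wy":0,"wz":0.014},{"hand":1,"x":0,"y":-0.2,"z":0,"wx":0,"wy":0,"wz":0.014},{"hand":1,"x":0,"y":-0.12,"z":0,"wx":0,"wy":0,"wz":0.014},{"hand":1,"x":0,"y":-0.03,"z":0,"wx":0,"wy":0,"wz":0.013},{"hand":1,"x":0,"y":0,"z":0,"wx":0,"wy":0,"wz":0},{"hand":1,"x":0,"y":0,"z":0,"wx":0,"wy":0,"wz":0}]'
python3 - <<'E'
from h import *
go([.536,.1333,.125],-.177)
E
```

```text
clock: 18.23
tcp_pos: [0.5339, 0.1361, 0.1591]
tcp_rot: [0.996, -0.093, 0.003, 0.001]
contact_force: [-0.1, 0.1, 0.3]
gripper_width: 0.0856
t 18.23 tcp [0.5339 0.1361 0.1591] F [-0.1  0.1  0.3] w 0.0856 | shares xyz [0.0156 0.0151 0.2273] w [ 0.0005 -0.002  -0.0028]
```

```bash
python3 -m jog '[{"hand":1,"x":0.006,"y":0.006,"z":0.1,"wx":0.0002,"wy":-0.0007,"wz":-0.001},{"hand":1,"x":0.006,"y":0.005,"z":0.1,"wx":0.0002,"wy":-0.0007,"wz":-0.001},{"hand":1,"x":0,"y":0,"z":0.06,"wx":0,"wy":0,"wz":-0.0005},{"hand":1,"x":0,"y":0,"z":0,"wx":0,"wy":0,"wz":0},{"hand":1,"x":0,"y":0,"z":0,"wx":0,"wy":0,"wz":0}]'
python3 - <<'E'
from h import *
p=robot.read_camera("wrist");save(p,"w15");save(p,"w15z",(150,70,490,330),2.3);np.save("w15.npy",p,allow_pickle=True)
go([.536,.1333,.065],-.177)
E
```

```text
clock: 18.65
tcp_pos: [0.5357, 0.1307, 0.1197]
tcp_rot: [0.996, -0.088, 0.002, 0.001]
contact_force: [0.1, 0.9, 0.5]
gripper_width: 0.0857
t 18.7 tcp [0.5356 0.1306 0.1198] F [ 0.  -0.1 -0.2] w 0.0855 | shares xyz [-0.0017 -0.0182  0.3652] w [ 0.0003 -0.001  -0.    ]
```

View pics/w15z.png

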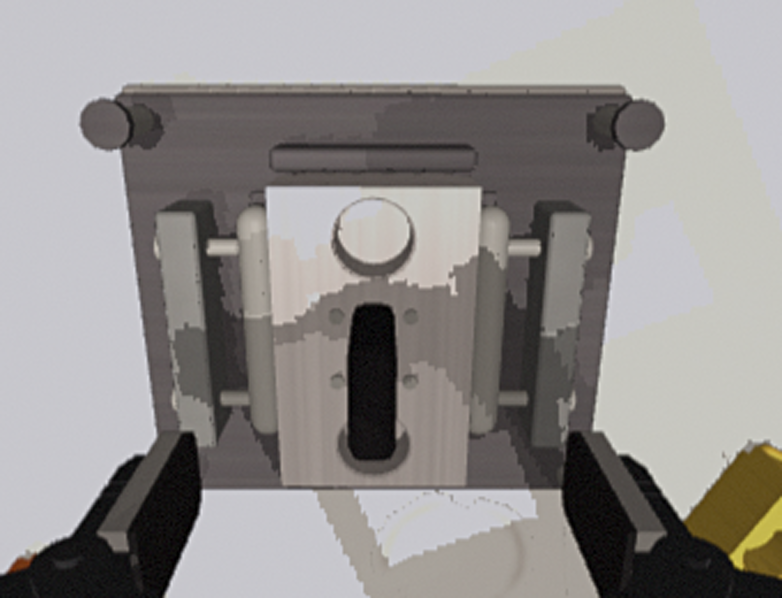

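Run:
```python
from h import *
p=np.load("w15.npy",allow_pickle=True).item()
m=np.r_[MODEL[6:],MODEL[:2],[[.038,0,.06]]]
uv=np.array([[266,186],[482,186],[280,486],[467,486],[106,124],[637,124],[373,233]])/2.3+[150,70]
for idx in([0,1,2,3],[0,1,2,3,4,5,6]):
    r=least_squares(lambda q:(w2px(p,X(q,m[idx]))-uv[idx]).ravel(),[.53,.127,-.17])
    print(r.x.round(4),(w2px(p,X(r.x,m[idx]))-uv[idx]).round(1).tolist())
go([.535,.1333,.066],-.177)
```

```text
[ 0.5334  0.1337 -0.1789] [[-0.2, -0.0], [0.1, 0.3], [0.8, -0.4], [-0.6, -0.1]]
[ 0.5339  0.1337 -0.1756] [[-0.7, -0.6], [-0.4, -0.5], [0.7, -0.8], [-0.5, -0.8], [-0.9, 0.2], [1.9, 0.3], [-0.1, 2.1]]
t 18.7 tcp [0.5356 0.1306 0.1198] F [ 0.  -0.1 -0.2] w 0.0855 | shares xyz [-0.0083 -0.0171  0.3586] w [ 0.0003 -0.001  -0.    ]
```

```bash
python3 -m jog '[{"hand":1,"x":-0.004,"y":-0.008,"z":0.1,"wx":0,"wy":-0.0005,"wz":0},{"hand":1,"x":-0.004,"y":-0.007,"z":0.12,"wx":0,"wy":-0.0005,"wz":0},{"hand":1,"x":0,"y":0,"z":0.1,"wx":0,"wy":0,"wz":0},{"hand":1,"x":0,"y":0,"z":0.02,"wx":0,"wy":0,"wz":0},{"hand":1,"x":0,"y":0,"z":0,"wx":0,"wy":0,"wz":0}]'
python3 - <<'E'
from h import *
go([.5345,.1335,.064],-.177)
E
```

```text
clock: 19.12
tcp_pos: [0.5384, 0.1325, 0.072]
tcp_rot: [0.996, -0.089, 0.004, -0.001]
contact_force: [-0.9, 0.3, 0.9]
gripper_width: 0.0854
t 19.12 tcp [0.5384 0.1325 0.072 ] F [-0.9  0.3  0.9] w 0.0854 | shares xyz [-0.0273 -0.0021  0.053 ] w [-0.0009 -0.0028 -0.0004]
```

```bash
python3 -m jog '[{"hand":1,"x":-0.015,"y":-0.002,"z":0.03,"wx":-0.0005,"wy":-0.0015,"wz":0},{"hand":1,"x":-0.014,"y":-0.002,"z":0.03,"wx":-0.0005,"wy":-0.0015,"wz":0},{"hand":1,"x":0,"y":0,"z":0.005,"wx":0,"wy":0,"wz":0},{"hand":1,"x":0,"y":0,"z":0,"wx":0,"wy":0,"wz":0}]'
python3 - <<'E'
from h import *
go([.5345,.1335,.064],-.177)
E
```

```text
clock: 19.45
tcp_pos: [0.5358, 0.1341, 0.0645]
tcp_rot: [0.996, -0.089, 0.002, -0.001]
contact_force: [0.0, 0.3, -0.3]
gripper_width: 0.0853
t 19.45 tcp [0.5358 0.1341 0.0645] F [ 0.   0.3 -0.3] w 0.0853 | shares xyz [-0.0079  0.0056  0.0033] w [-0.0004 -0.001  -0.0005]
```

```bash
python3 -m jog '[{"hand":-1,"x":-0.006,"y":0.004,"z":0,"wx":0,"wy":-0.001,"wz":0},{"hand":-1,"x":0,"y":0,"z":0,"wx":0,"wy":0,"wz":0},{"hand":-1,"x":0,"y":0,"z":0,"wx":0,"wy":0,"wz":0},{"hand":-1,"x":0,"y":0,"z":0,"wx":0,"wy":0,"wz":0},{"hand":-1,"x":0,"y":0,"z":0,"wx":0,"wy":0,"wz":0},{"hand":-1,"x":0,"y":0,"z":0,"wx":0,"wy":0,"wz":0},{"hand":-1,"x":0,"y":0,"z":0,"wx":0,"wy":0,"wz":0},{"hand":-1,"x":0,"y":0,"z":0,"wx":0,"wy":0,"wz":0},{"hand":-1,"x":0,"y":0,"z":0,"wx":0,"wy":0,"wz":0},{"hand":-1,"x":0,"y":0,"z":0,"wx":0,"wy":0,"wz":0}]' 100
python3 - <<'E'
from h import *
p=robot.read_camera("wrist");save(p,"w16")
go([.5345,.1335,.064],-.177);print(robot.get_obs()["moment"])
E
```

```text
clock: 20.28
tcp_pos: [0.5356, 0.1338, 0.0662]
tcp_rot: [0.996, -0.089, 0.001, -0.001]
contact_force: [0.8, -1.1, -0.1]
gripper_width: 0.0127
t 20.33 tcp [0.5356 0.1338 0.0662] F [-0.1 -0.   0.3] w 0.013 | shares xyz [-0.0072  0.0032  0.0146] w [-0.0007 -0.0008 -0.0004]
[-0.04167192 -0.05554909 -0.02681262]
```

View pics/w16.png

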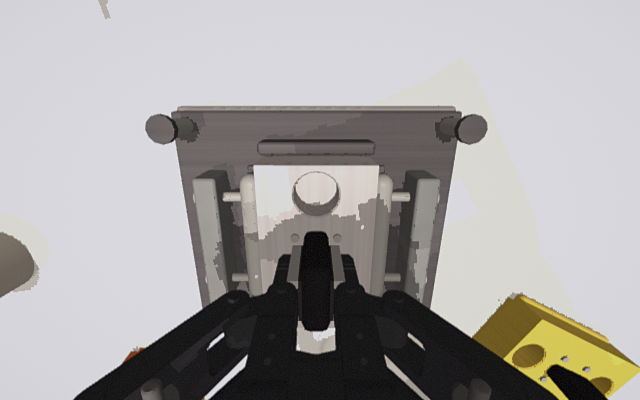

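```bash
python3 -m jog '[{"hand":-1,"x":0,"y":0.0115,"z":-0.0095,"wx":0.016,"wy":0,"wz":0},{"hand":-1,"x":0,"y":0.0115,"z":-0.0095,"wx":0.016,"wy":0,"wz":0}]'
cat >> h.py <<'E'
TCP0=np.array([.5356,.1338,.0662]);Q0=None
def st(yaw=-.177,c=(.5346,.1337),z0=.0662):
    "block pose in station from TCP pose, assuming rigid grip (block seated when tcp at c,z0, roll 0)"
    o=robot.get_obs();r=R.from_quat(o["tcp_rot"]);b=(R.from_euler('z',-yaw)*r*R.from_euler('x',np.pi).inv())
    rv=b.as_rotvec();d=R.from_euler('z',-yaw).apply(o["tcp_pos"]-np.array([.5356,.1338,z0]))
    # beads in block frame relative to TCP at start
    out={}
    for n,y in(("L",.032),("R",-.032)):
        rel=np.array([0,y,.031-z0]);pp=d+b.apply(rel)-rel
        out[n]=(pp*1000).round(1)
    rs=R.from_euler('z',-yaw)
    print("t",round(o["clock"],2),"roll",rv[0].round(3),"pitch,yaw",rv[1:].round(3),"bead shift mm L",out["L"],"R",out["R"],"F",rs.apply(o["contact_force"]).round(1),"M",rs.apply(o["moment"]).round(2),"w",round(o["gripper_width"],4))
E
python3 -c "
from h import *
st()"
```

```text
clock: 20.5
tcp_pos: [0.535, 0.1304, 0.0689]
tcp_rot: [0.995, -0.086, 0.006, -0.05]
contact_force: [-1.7, -3.9, 3.8]
gripper_width: 0.0131
t 20.5 roll 0.101 pitch,yaw [-0.002  0.005] bead shift mm L [-0.1 -0.1  6.1] R [ 0.2  0.3 -0.3] F [-1.  -4.1  3.8] M [-1.6   0.2  -0.27] w 0.0131
```

```bash
python3 -m jog '[{"hand":-1,"x":0,"y":0.0115,"z":-0.0093,"wx":0.016,"wy":0,"wz":0},{"hand":-1,"x":0,"y":0.0115,"z":-0.0093,"wx":0.016,"wy":0,"wz":0}]'
python3 - <<'E'
from h import *
p=robot.read_camera("wrist");save(p,"w17")
st()
E
```

```text
clock: 20.67
tcp_pos: [0.5342, 0.1262, 0.072]
tcp_rot: [0.991, -0.085, 0.01, -0.102]
contact_force: [-1.2, 1.9, 2.0]
gripper_width: 0.0128
t 20.72 roll 0.208 pitch,yaw [-0.003  0.003] bead shift mm L [ 0.  -1.5 13.3] R [ 0.2 -0.1  0. ] F [-0.7  5.9  1.5] M [ 1.4  -0.24 -0.21] w 0.0132
```

View pics/w17.png

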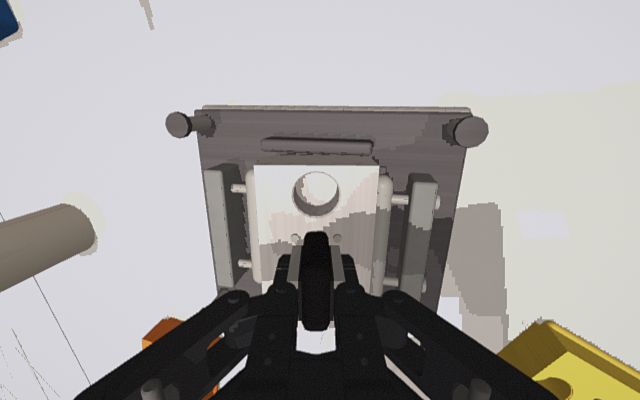

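```bash
python3 -m jog '[{"hand":-1,"x":0,"y":0.01,"z":-0.0085,"wx":0.0135,"wy":0,"wz":0},{"hand":-1,"x":0,"y":0.01,"z":-0.0085,"wx":0.0135,"wy":0,"wz":0}]'
python3 -c "
from h import *
st()"
```

```text
clock: 20.88
tcp_pos: [0.5346, 0.1244, 0.0748]
tcp_rot: [0.985, -0.087, 0.015, -0.148]
contact_force: [-0.7, 0.1, -3.4]
gripper_width: 0.0131
t 20.88 roll 0.299 pitch,yaw [-0.004  0.001] bead shift mm L [ 0.7 -0.5 19.6] R [0.8 2.4 0.8] F [-0.7  0.  -3.4] M [-0.52 -0.26 -0.07] w 0.0131
```

```bash
python3 -m jog '[{"hand":-1,"x":-0.002,"y":-0.0117,"z":-0.003,"wx":-0.016,"wy":0,"wz":0},{"hand":-1,"x":0,"y":-0.0117,"z":-0.004,"wx":-0.016,"wy":0.001,"wz":0}]'
python3 - <<'E'
from h import *
st()
p=robot.read_camera("wrist");save(p,"w18")
p=robot.read_camera("scene");save(p,"s18",(210,140,330,240),6)
E
```

```text
clock: 21.05
tcp_pos: [0.534, 0.1275, 0.0755]
tcp_rot: [0.991, -0.094, 0.01, -0.1]
contact_force: [2.5, 11.0, -9.9]
gripper_width: 0.0124
t 21.05 roll 0.201 pitch,yaw [-0.002 -0.012] bead shift mm L [-0.  -0.1 16.5] R [-0.7  1.2  3.7] F [ 0.5 11.3 -9.9] M [ 2.16 -0.03  0.4 ] w 0.0124
```

View pics/w18.png

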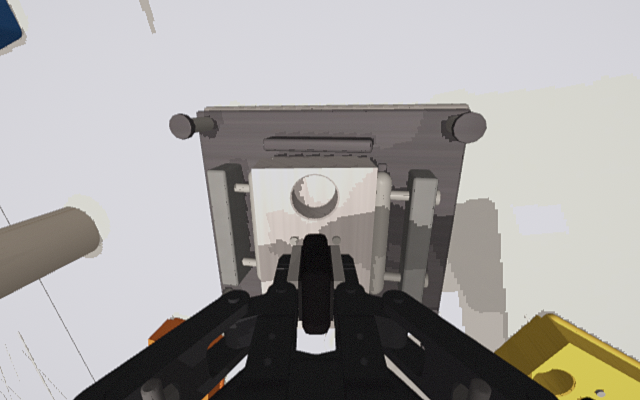

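View pics/s18.png

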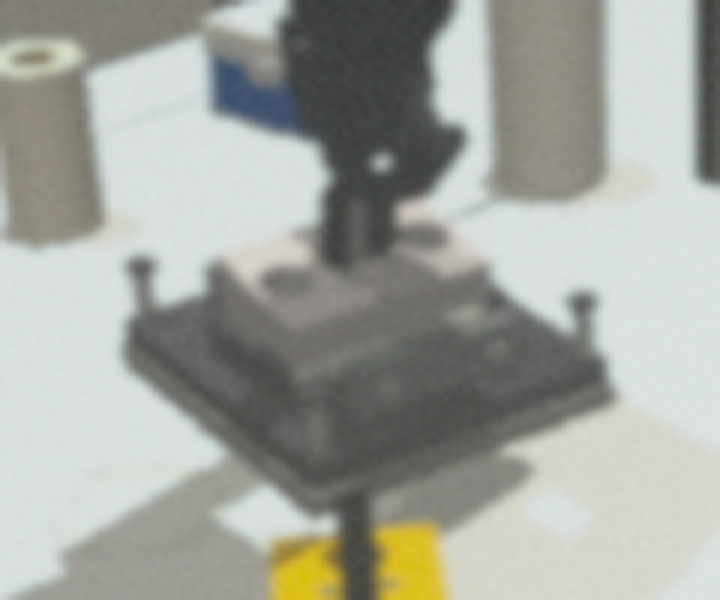

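```bash
python3 -m jog '[{"hand":-1,"x":0,"y":-0.011,"z":-0.0085,"wx":-0.017,"wy":0,"wz":-0.002},{"hand":-1,"x":0,"y":-0.011,"z":-0.0085,"wx":-0.017,"wy":0,"wz":-0.001}]'
python3 -c "
from h import *
st()"
```

```text
clock: 21.32
tcp_pos: [0.5354, 0.1314, 0.0791]
tcp_rot: [0.995, -0.088, 0.007, -0.046]
contact_force: [-0.4, 2.3, 7.8]
gripper_width: 0.0131
t 21.32 roll 0.092 pitch,yaw [-0.005  0.001] bead shift mm L [ 0.4  0.7 16. ] R [ 0.5  1.  10.1] F [-0.8  2.2  7.8] M [0.97 0.51 0.01] w 0.0131
```

```bash
python3 -m jog '[{"hand":-1,"x":0,"y":-0.012,"z":-0.011,"wx":-0.018,"wy":0,"wz":0},{"hand":-1,"x":0,"y":-0.012,"z":-0.011,"wx":-0.018,"wy":0.001,"wz":0},{"hand":-1,"x":0,"y":-0.003,"z":-0.003,"wx":-0.005,"wy":0,"wz":0}]'
python3 -c "
from h import *
st()"
```

```text
clock: 21.57
tcp_pos: [0.5369, 0.1358, 0.0841]
tcp_rot: [0.996, -0.088, 0.004, 0.023]
contact_force: [-0.3, -1.3, -4.8]
gripper_width: 0.0127
t 21.57 roll -0.045 pitch,yaw [-0.011  0.001] bead shift mm L [ 1.3  0.6 16.5] R [ 1.4  0.7 19.4] F [-0.1 -1.4 -4.8] M [-0.07 -0.02  0.05] w 0.0127
```

```bash
python3 -m jog '[{"hand":-1,"x":0,"y":0,"z":-0.02,"wx":0.005,"wy":-0.001,"wz":0},{"hand":-1,"x":0,"y":0.002,"z":-0.012,"wx":0.005,"wy":-0.001,"wz":0},{"hand":-1,"x":0,"y":0,"z":0,"wx":0.003,"wy":-0.001,"wz":0},{"hand":-1,"x":0,"y":0,"z":0,"wx":0,"wy":0,"wz":0}]'
python3 - <<'E'
from h import *
st()
p=robot.read_camera("wrist");save(p,"w19")
p=robot.read_camera("scene");save(p,"s19",(210,140,330,240),6)
st()
E
```

```text
clock: 21.9
tcp_pos: [0.5343, 0.1356, 0.0863]
tcp_rot: [0.996, -0.087, -0.003, 0.0]
contact_force: [-0.5, -0.2, -4.8]
gripper_width: 0.0128
t 21.9 roll -0.001 pitch,yaw [0.006 0.003] bead shift mm L [-1.8  1.5 20. ] R [-1.7  1.5 20.1] F [-0.5 -0.3 -4.8] M [-0.02 -0.06  0.06] w 0.0128
t 22.0 roll -0.002 pitch,yaw [0.005 0.003] bead shift mm L [-1.8  1.5 20.1] R [-1.6  1.5 20.2] F [ 0.3 -0.3 -5.1] M [-0.02  0.01  0.04] w 0.0128
```

View pics/w19.png

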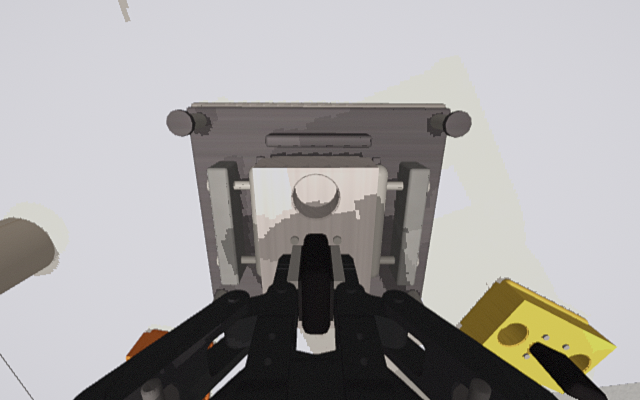

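View pics/s19.png

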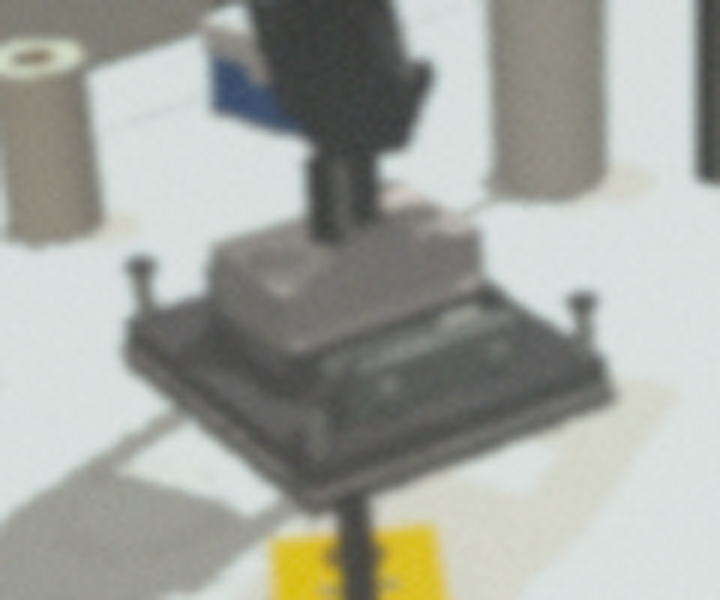

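```bash
python3 -m jog '[{"hand":-1,"x":0.006,"y":0.005,"z":-0.02,"wx":0,"wy":0.001,"wz":0},{"hand":-1,"x":0.004,"y":0.004,"z":-0.012,"wx":0,"wy":0.0005,"wz":0},{"hand":-1,"x":0,"y":0,"z":0,"wx":0,"wy":0,"wz":0},{"hand":-1,"x":0,"y":0,"z":0,"wx":0,"wy":0,"wz":0},{"hand":-1,"x":0,"y":0,"z":0,"wx":0,"wy":0,"wz":0},{"hand":-1,"x":0,"y":0,"z":0,"wx":0,"wy":0,"wz":0}]'
python3 - <<'E'
from h import *
st();print(robot.get_obs()["dq"].round(3))
p=robot.read_camera("wrist");save(p,"w20")
p=robot.read_camera("top");save(p,"t20",(150,80,470,290),2.5)
st()
E
```

```text
clock: 22.5
tcp_pos: [0.5356, 0.1325, 0.0915]
tcp_rot: [0.996, -0.088, -0.0, 0.001]
contact_force: [-0.1, -0.6, -4.8]
gripper_width: 0.013
t 22.5 roll -0.001 pitch,yaw [0.001 0.   ] bead shift mm L [ 0.2 -1.3 25.2] R [ 0.2 -1.3 25.3] F [ 0.  -0.6 -4.8] M [ 0.03 -0.07 -0.  ] w 0.013
[ 0.    -0.001  0.001 -0.002 -0.    -0.   ]
t 22.6 roll -0.001 pitch,yaw [0.001 0.   ] bead shift mm L [ 0.2 -1.3 25.2] R [ 0.2 -1.3 25.2] F [-0.4  0.4 -4.9] M [-0.03 -0.02  0.01] w 0.0131
```

View pics/t20.png

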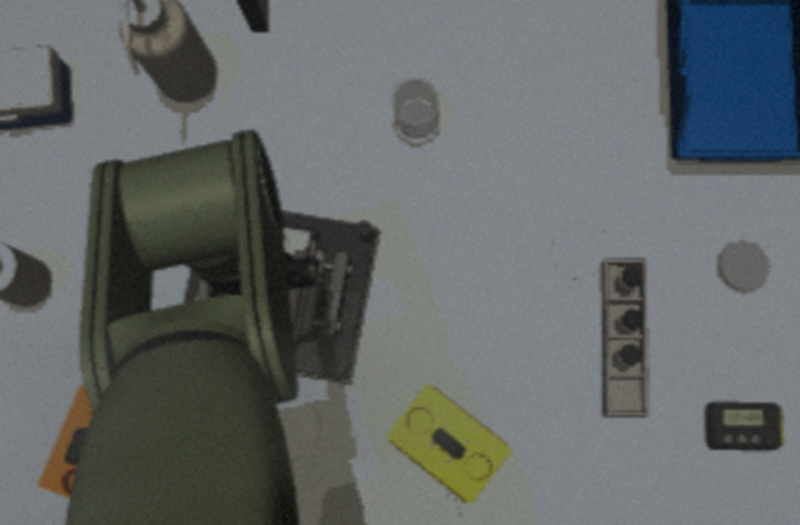

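View pics/w20.png

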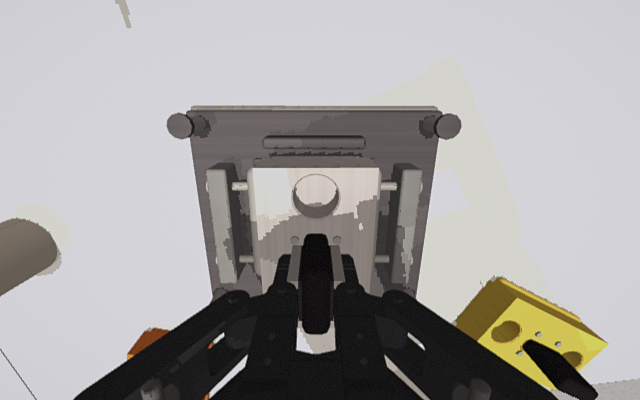

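```bash
python3 -c "
from cell import robot
print(robot.finish_job())"
```

```text
the job is handed in; nothing more can be done
None
```

The job is done and was handed in at 22.6 s of the 67 s allowed.

**What I did**
- **Vials:** I moved both from the block into the crate's +60 and +20 mm cells.
- **Rocking:** I gripped the block's handle and rolled it 0.30 rad about the right bead, which brought the left side out. Then I turned it back about the left bead, resting on its bar, until the right side came out.
- **Finish:** I lifted the block level and am still holding it.

**Last checks**
- **Crate:** the top picture shows three caps, each centred in its own cell, so the two moved vials look upright and vial_c has not moved.
- **Block:** its roll and pitch are within 0.001 rad of level. Both beads are about 25 mm above their seated height, so the underside is about 5 mm above the tops of the bars. The grip is steady.
- **Carrier:** the wrist carries 4.8 N, about the block's weight alone. The strongest upward pull I read between moves was about 10 N, against the carrier's 23.5 N. The carrier looked seated in the pictures, but I did not measure its height.

**What disagreed**
- The top camera put the station about 6 mm to one side of where the wrist camera did. I used the wrist camera's position, and all the grasps fitted.
- The gripper read about 21 mm on the 23 mm vials and 13 mm on the 14 mm handle. Both held firmly.

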